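# Charge a cup with grinding balls from the hopper dispenser

## Task

The green cup is draining upside down on the blue mat: turn it the right way up and stand it fully in the seat under the ball dispenser's spout. Then pull the shutter under the hopper fully open by its red knob so that all six steel grinding balls drop into the cup, and push the shutter fully home again. Leave the charged cup standing in the seat, spill no ball, and do not disturb the yellow-lidded sample cup, the tally counter or the timer.

Things in the scene. Friction and masses are not known exactly. Their poses are not given: they have to be found in the camera images.
- cup_centre (a point): Centre of the green square cup, half-way up. Cup 50 x 50 mm outside, 62 mm tall, straight flat sides with rounded corners (7 mm), walls 2.5 mm, about 90 g, lies stably on any side. Its z axis points from mouth to closed base: up at the start (mouth down on the mat, any yaw), down when the right way up. x and y are square to the side faces.
- cup_mouth (a point): Centre of the mouth plane of the green cup, 31 mm from cup_centre; same axes as cup_centre.
- mat: Blue absorbent mat with a white edge, 150 x 150 x 3 mm, flat, fixed to the worktop; origin at the centre of its underside.
- dispenser: Ball dispenser, fixed: white hopper (108 mm along x, 92 along y, top 267 mm up) on a grey column, clear throat, sliding shutter, steel chute. Origin on the worktop under the throat. Its -x axis runs with the chute from hopper to cup seat and on to the open side; +x is the column side; -y is the way the shutter opens. Base plate 4 mm thick, x -145 to 70, y -65 to 65 mm.
- spout (a point): Middle of the spout's mouth, at its underside: 75 mm above the worktop, 9 mm above the rim of a seated cup, straight over the seat; axes as the dispenser. The mouth is 32 mm (x) by 38 mm (y). Its front guard, 19 mm along -x from here, is 44 mm wide and its top 92 mm above the worktop; behind, the chute (44 mm wide) rises at 25 degrees towards +x.
- seat (a point): Middle of the cup seat, 4 mm above the worktop, 96 mm from the dispenser's origin along its -x; axes as the dispenser. A back stop (32 mm behind the middle) and side strips (61 mm apart) rise 5.5 mm; open on the -x side, where the cup comes in below the spout, faces square to the dispenser. Seated within 12 mm of this point: cup_centre 35 mm, mouth 66 mm above the worktop.
- shutter (a joint): Sliding shutter plate under the throat, m: 0 = fully home (closed), grows as it is pulled along the dispenser's -y axis, stop at 0.050 fully open; the throat is clear from 0.040. It has 1.5 N of friction and stays where it is left.
- shutter_knob (a point): Grip point of the shutter's red knob: an upright block 16 mm along the dispenser's x, 26 mm along y, 40 mm high; its top is 14 mm above this point, the shutter plate 25 mm below. The point moves with the shutter, 178 mm above the worktop; when home, 118 mm along -y from the dispenser's origin. Free from above.
- yellow_cup_mid (a point): Specimen cup with a yellow screw lid, 49 mm across, 60 mm tall, loose; a bystander. Point half-way up.
- counter_mid (a point): White hand tally counter, 26 x 52 x 56 mm, loose; a bystander. Point at its middle.
- timer_mid (a point): White lab timer with an orange button, 58 x 64 x 21 mm, loose; a bystander. Point at its middle.
- ball_1_center (a point): Centre of a 16 mm steel grinding ball, 17 g, loose; at the start all six lie on the shut shutter inside the clear throat.
- ball_2_center (a point): Centre of a 16 mm steel grinding ball, 17 g, loose; at the start all six lie on the shut shutter inside the clear throat.
- ball_3_center (a point): Centre of a 16 mm steel grinding ball, 17 g, loose; at the start all six lie on the shut shutter inside the clear throat.
- ball_4_center (a point): Centre of a 16 mm steel grinding ball, 17 g, loose; at the start all six lie on the shut shutter inside the clear throat.
- ball_5_center (a point): Centre of a 16 mm steel grinding ball, 17 g, loose; at the start all six lie on the shut shutter inside the clear throat.
- ball_6_center (a point): Centre of a 16 mm steel grinding ball, 17 g, loose; at the start all six lie on the shut shutter inside the clear throat.

How it is judged:
By the outcome, as a careful person would: the job done as asked, in the order asked, and still so for the second after the job is handed in, with the robot touching nothing.
It also fails if it takes over 72 s, if anything falls off the work surface, if the arm or the gripper's body presses on something with over 40 N, if the wrist force passes 120 N, or if a joint passes its speed limit or range.

## Robot

A 7-joint arm with a two-finger parallel gripper is mounted at the origin on a cart in front of the work surface, level with it; the furniture and walls round the work are solid. World frame = base frame: x ahead of the robot, y to its left, z up, the work surface at z = 0. Lengths are in m, angles in rad, forces in N, time in s.
With the tool pointing down it reaches from about 0.4 to 0.85 m from the base axis. Payload 4.5 kg.
Tool frame: the origin (TCP) lies at the very end of the fingers, on their centre line; the grasp point (between the pads) lies 19 mm behind it; z points along the fingers, x is the direction in which the jaws open and shut, and the axes are right-handed (so a half turn about z gives the same grasp; the last joint's range is limited). The gripper opens to 88 mm and grips with 3 to 60 N. Pads are 18 mm wide; open, the fingers measure 123 mm over their backs; the gripper's body (75 mm by 187 mm) begins 45 mm behind the grasp point.
Start: joints at [1.342, 0.689, -0.195, 1.565, 0.157, 0.902, -0.215], TCP at [0.162, -0.604, 0.206] pointing down, gripper open.
Joint ranges: [-3.01, 3.01], [-0.46, 2.08], [-1.47, 1.51], [0.13, 2.56], [-1, 4.14], [0.04, 2.09], [-2.66, 2.66]. Speed limits (rad/s): [2.57, 2.57, 3.14, 3.14, 3.14, 3.14, 3.14].

## Interface

Orientations are given as a unit quaternion [x, y, z, w].
In Python, from plant import * gives the robot as it stands.
- The arm moves only by the tool apply_moves, never from a script. Its argument "series" is a list of rows, each an object of numbers: "x", "y", "z": the shift along the tool's x, y, z in units of 80 cm (1.0 is 80 cm); "wx", "wy", "wz": the turn, a rotation vector about the tool's x, y, z in units of pi rad (1.0 is pi rad); "fingers": the opening, from -1 (shut) to 1 (fully open), so that 0 is half open. In form: [{"x": .., "y": .., "z": .., "wx": .., "wy": .., "wz": .., "fingers": ..}, ...]. A call has 1 to 8 rows; each row shifts and turns the pose as measured when the row begins, along the tool's axes as they then stand; what a row does not reach is not made up. A row lasts 1/8 s, in which the tool goes at most 62.5 mm and 10.7 degrees, less where a joint would pass 70% of its speed; a pose out of reach is approached as far as the arm can. A call with a number of a shift or a turn outside -1 to 1 is refused whole. A call with a gripper value outside its range is refused whole. The fingers move at their own pace and stop on an object; "force" is the grip in N (left out, the last holds). Time passes only in rows, so rows that do not move let the fingers close. It gives the time, the measured TCP pose, the force and the opening at its end, in the units of the state.
- get_state(): the state, without advancing time (a new reading comes with each control period).
- snapshot(name): name is "side" or "top" or "wrist"; returns (picture, depth): 420x560x3 uint8, red, green, blue; 420x560 float32, m along the optical axis (not along the pixel's ray), 0 where there is no reading.
- camera_model(name): a dict with "camera_matrix" (3x3 intrinsics, pixels), "world_from_camera" (4x4, takes a point from camera to world coordinates). Camera axes: x right, y up, looking along -z (the intrinsics and any distortion apply to the point x, -y, -z); pixel columns grow to the right and rows downward; lengths in m; the calibration is good to about 2 mm. A picture is of the moment at which its call begins: read the wrist's pose just before it. camera_model takes no time and is no camera call; for the wrist camera it gives the pose at the moment of the call.
- finish_job(): hands the job in, once; it reports no verdict.
The state is a dict: "clock": time; "q": joint angles; "qd": joint speeds; "joint_torque": joint torques, N m; "tool_pos": TCP position; "eef_rot": TCP orientation; "contact_force": force on the tool from outside, world axes, zero at the start; "moment": the same for the moment, N m; "opening": opening from 0.0 (shut) to 1.0 (fully open).
Only numpy, scipy, OpenCV 4.12 (cv2) and the standard library are available. Lean on these libraries where they do the work, as an engineer would, in place of code of your own. Each camera call takes 0.05 s, during which the arm holds its last target. There are 200 camera calls.

## Working session

There is one attempt and no reset: what is moved stays moved. The work goes in short steps, Python scripts to look and compute and a tool call to move; the robot and the scene stay as the last step left them, time stands still between calls to the robot, and variables do not carry over. Pictures are saved under pics/ and viewed, about 8 in all and at most 12, crops included, and the job is handed in when it is done.

Besides the shell and the picture viewer there is one more tool, called after "Emit:" as name([rows], argument=value, ...), one row to a line, values as JSON. apply_moves: Moves the arm, as the interface text tells. Its arguments: {"type":"object","properties":{"series":{"type":"array","items":{"type":"object","properties":{"x":{"type":"number"},"y":{"type":"number"},"z":{"type":"number"},"wx":{"type":"number"},"wy":{"type":"number"},"wz":{"type":"number"},"fingers":{"type":"number"}}}},"force":{"type":"number"}},"required":["series"]}

```bash
mkdir -p pics; ls; python3 - <<'E'
from plant import *
import cv2, numpy as np
s=get_state();print(s)
for n in("top","side"):
    p,d=snapshot(n);m=camera_model(n)
    cv2.imwrite(f"pics/{n}0.png",p[:,:,::-1]);np.savez(f"{n}0.npz",p=p,d=d,K=m["camera_matrix"],T=m["world_from_camera"]);print(n,m)
E
```

```text
pics
{'clock': 0.0, 'q': array([ 1.3418163 ,  0.68997382, -0.19452681,  1.56632513,  0.15729864,
        0.9025258 , -0.21511768]), 'qd': array([-0.0006763 , -0.00136715, -0.00174878,  0.00058184, -0.00102731,
        0.00030128, -0.00063931]), 'joint_torque': array([-3.99291930e-04, -5.27555215e+01, -1.26682129e+00, -1.53427058e+01,
       -5.25901839e-02,  6.58555131e-03,  1.64054172e-04]), 'tool_pos': array([ 0.16212721, -0.6028879 ,  0.20472181]), 'eef_rot': array([ 7.93673745e-01, -6.08342947e-01, -7.67354379e-04, -5.07126648e-04]), 'contact_force': array([ 0.29516004,  0.50438084, -0.09654821]), 'moment': array([-0.04850445,  0.01115536, -0.02302053]), 'opening': 0.9992721643412474}
top {'camera_matrix': array([[390.03525193,   0.        , 282.884376  ],
       [  0.        , 390.03525193, 209.14165643],
       [  0.        ,   0.        ,   1.        ]]), 'world_from_camera': array([[-0.00385206,  0.99850938, -0.05444425,  0.48160395],
       [-0.99997878, -0.00356021,  0.00545644, -0.04067535],
       [ 0.00525448,  0.05446412,  0.9985019 ,  1.30648882],
       [ 0.        ,  0.        ,  0.        ,  1.        ]])}
side {'camera_matrix': array([[452.45363801,   0.        , 280.2980336 ],
       [  0.        , 452.45363801, 208.0382838 ],
       [  0.        ,   0.        ,   1.        ]]), 'world_from_camera': array([[ 0.9859421 ,  0.09552839, -0.13708572,  0.37745735],
       [-0.16593565,  0.65596694, -0.7363238 , -0.82646561],
       [ 0.01958387,  0.74872004,  0.66259699,  0.84778097],
       [ 0.        ,  0.        ,  0.        ,  1.        ]])}
```

View pics/top0.png

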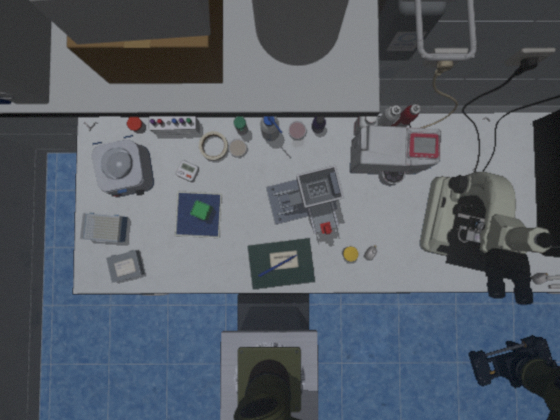

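View pics/side0.png

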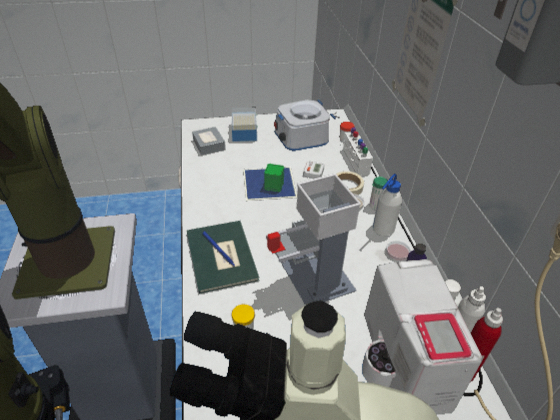

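The top view shows the mat and cup at (200,212), the dispenser with its hopper at (320,187), the seat plate at about (285,203) and the knob at (326,229). The yellow cup is at (350,254), the counter at (371,253) and the timer at (187,170). Next I measure positions with depth.

```bash
cat > h.py <<'E'
import numpy as np, cv2
def cloud(d,K,T):
    v,u=np.mgrid[:d.shape[0],:d.shape[1]]
    P=np.stack([(u-K[0,2])/K[0,0]*d,-(v-K[1,2])/K[1,1]*d,-d],-1)
    W=P@T[:3,:3].T+T[:3,3]; W[d<=0]=np.nan
    return W
def load(n):
    z=np.load(n+".npz"); return z['p'],cloud(z['d'],z['K'],z['T'])
def rect(pts):
    (c,s,a)=cv2.minAreaRect(pts[:,:2].astype(np.float32)*1000); return np.round(c,1),np.round(s,1),round(a,1)
E
python3 - <<'E'
from h import *
for n in("top0","side0"):
    p,W=load(n); hsv=cv2.cvtColor(p,cv2.COLOR_RGB2HSV).astype(int); H,S,V=np.moveaxis(hsv,-1,0); x,y,z=np.moveaxis(W,-1,0)
    def rep(nm,m):
        m=m&np.isfinite(z); P=W[m]
        if len(P)<5: print(n,nm,len(P));return
        print(n,nm,len(P),"med",np.round(np.median(P,0),4),"z5-95",np.round(np.percentile(z[m],[5,95]),4),rect(P))
    roi=(x>.25)&(x<.85)&(abs(y)<.35)
    g=roi&(abs(H-62)<14)&(S>120)
    rep("cup",g&(z<.1)&(z>.02)); rep("cuptop",g&(z>.055)&(z<.075))
    rep("mat",roi&(H>105)&(H<128)&(S>120)&(z<.01)&(y>.0))
    r=roi&((H<8)|(H>172))&(S>150)&(z>.1)
    rep("knob",r);rep("knobtop",r&(z>.18))
    rep("hop",roi&(z>.25)&(z<.29))
    rep("yellow",roi&(abs(H-26)<6)&(S>150)&(z>.04))
    rep("base",roi&(z<.012)&(z>.001)&(y<.03)&(y>-.2)&(S<60)&(V<140)&(x>.45))
    rep("chute",roi&(z>.06)&(z<.14)&(y<.05)&(y>-.2)&(x>.45)&(S<80))
p,W=load("top0");c=p[130:280,160:390]
cv2.imwrite("pics/c.png",cv2.resize(c[:,:,::-1],None,fx=3.4,fy=3.4,interpolation=cv2.INTER_CUBIC))
E
```

```text
top0 cup 183 med [0.5477 0.2171 0.0638] z5-95 [0.0598 0.0679] (array([678.2, 221.1]), array([313.3,  54.9]), 1.3)
top0 cuptop 180 med [0.5477 0.217  0.0638] z5-95 [0.0597 0.0676] (array([548.4, 217.1]), array([46.9, 43.7]), 68.1)
top0 mat 0
top0 knob 57 med [ 0.4908 -0.1719  0.1903] z5-95 [0.1548 0.197 ] (array([ 489.3, -170.2]), array([26.6, 21.3]), 4.5)
top0 knobtop 33 med [ 0.4851 -0.1729  0.1936] z5-95 [0.1896 0.1981] (array([ 485.7, -173.4]), array([20., 14.]), 14.2)
top0 hop 444 med [ 0.606  -0.1767  0.2657] z5-95 [0.2569 0.2698] (array([ 599.7, -144.7]), array([ 92.6, 108.2]), 14.0)
top0 yellow 120 med [ 0.4087 -0.2605  0.0613] z5-95 [0.057  0.0676] (array([549.5, -55.3]), array([543.8,  38.2]), 55.5)
top0 base 1224 med [ 0.5735 -0.0518  0.0049] z5-95 [0.0015 0.0104] (array([651. , -84.9]), array([227. , 397.1]), 90.0)
top0 chute 544 med [ 0.7889 -0.0697  0.0934] z5-95 [0.0639 0.1306] (array([698.9, -91.7]), array([284.1, 211.2]), 5.4)
side0 cup 407 med [0.5493 0.1988 0.058 ] z5-95 [0.0236 0.0867] (array([678.2, 163.4]), array([181.2, 314.6]), 89.6)
side0 cuptop 198 med [0.548
[... 244 characters left out ...]
 -0.1819  0.1734] z5-95 [0.1526 0.191 ] (array([ 489.6, -177.1]), array([33.7, 23.1]), 14.9)
side0 knobtop 93 med [ 0.4855 -0.1799  0.1887] z5-95 [0.1807 0.1919] (array([ 485.3, -177.5]), array([23.9, 15.4]), 14.9)
side0 hop 918 med [ 0.6039 -0.1661  0.2587] z5-95 [0.251  0.2652] (array([ 600.9, -147.4]), array([ 93.4, 109.3]), 14.2)
side0 yellow 377 med [ 0.4084 -0.2669  0.0579] z5-95 [0.0544 0.0605] (array([ 407.9, -264.7]), array([47.2, 43.9]), 83.8)
side0 base 832 med [ 0.5717 -0.1257  0.0027] z5-95 [0.0012 0.0107] (array([ 649.3, -116.4]), array([397. , 172.2]), 11.5)
side0 chute 1361 med [ 0.7878 -0.0539  0.0965] z5-95 [0.064  0.1331] (array([701.6, -95.7]), array([288.8, 193.2]), 4.1)
```

View pics/c.png

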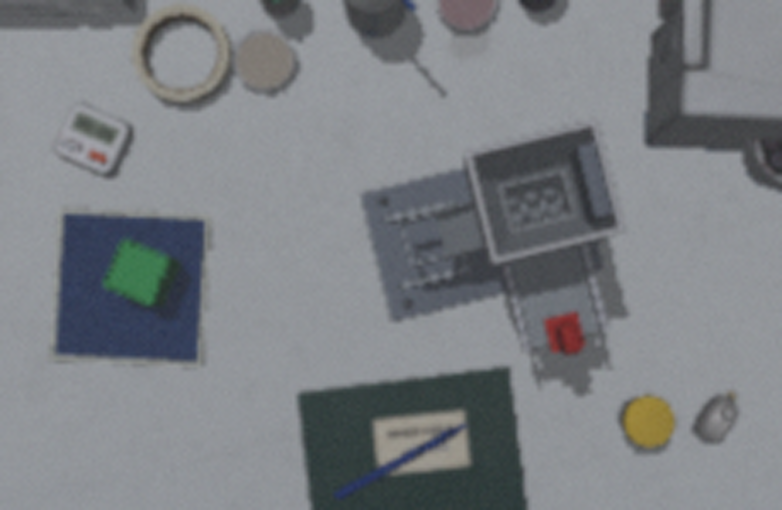

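```bash
cat >> h.py <<'E'
from scipy.spatial.transform import Rotation as Ro
import json,math
def target(G,phi,p,sx=1):
    """grasp point G (m), tool heading phi and down-pitch p in deg; jaw axis at phi+90 (sx=-1: flipped)"""
    f,q=np.radians([phi,p]); t=np.array([np.cos(q)*np.cos(f),np.cos(q)*np.sin(f),-np.sin(q)])
    x=sx*np.array([-np.sin(f),np.cos(f),0]); return np.array(G)+.019*t, Ro.from_matrix(np.c_[x,np.cross(t,x),t])
def rows(pos,R,n,start=None,fix=None):
    """n equal rows taking start (or the measured pose) to pos,R"""
    if start is None:
        import plant; s=plant.get_state(); start=(s["tool_pos"],Ro.from_quat(s["eef_rot"]))
    p0,R0=start; w=(R0.inv()*R).as_rotvec()/n
    if fix is not None:w=np.array(fix)/n
    A=sum((R0*Ro.from_rotvec(i*w)).as_matrix() for i in range(n))
    s=np.linalg.solve(A,pos-p0)
    r=dict(zip("x y z wx wy wz".split(),np.round(np.r_[s/.8,w/np.pi],4)))
    print(n,"x",{k:float(v) for k,v in r.items() if v},"| mm/row %.0f deg/row %.1f"%(1e3*np.linalg.norm(s),np.degrees(np.linalg.norm(w))))
    return pos,R
def where():
    import plant; s=plant.get_state(); R=Ro.from_quat(s["eef_rot"]).as_matrix(); t=R[:,2]
    print("t=%.2f"%s["clock"],"G",np.round(s["tool_pos"]-.019*t,4),"phi %.1f p %.1f"%(math.degrees(math.atan2(R[1,0],R[0,0]))-90,math.degrees(math.asin(-t[2]))),"tool z",np.round(t,2),"q",np.round(s["q"],2),"F",np.round(s["contact_force"],1),"open %.3f"%s["opening"])
E
python3 - <<'E'
from h import *
import plant; print([k for k in dir(plant) if k[0]!='_'])
where()
a=rows(*target([.43,0,.37],-21,90),16)
c=np.array([.549,.216,.038]); T,R=target(c,-21,120); t=R.as_matrix()[:,2]
b=rows(T-.11*t,R,8,start=a)
rows(T,R,4,start=b)
E
```

```text
['Unreachable', 'camera_model', 'finish_job', 'get_state', 'snapshot']
t=0.10 G [ 0.1622 -0.603   0.2238] phi -164.9 p 89.9 tool z [-0.  0. -1.] q [ 1.34  0.69 -0.19  1.57  0.16  0.9  -0.22] F [-0.5  0.  -0.1] open 0.998
16 x {'x': 0.0193, 'y': -0.0652, 'z': -0.0114, 'wz': -0.05} | mm/row 55 deg/row 9.0
8 x {'x': 0.0382, 'y': 0.0206, 'z': 0.0332, 'wx': 0.0208} | mm/row 44 deg/row 3.7
4 x {'z': 0.0344} | mm/row 27 deg/row 0.0
```

```bash
python3 - <<'E'
from h import *
import plant
s=plant.get_state();R0=Ro.from_quat(s["eef_rot"])
a=rows(np.array([.162,-.603,.35]),R0,3)
a=rows(np.array([.43,0,.36]),R0,13,start=a)
E
```

```text
3 x {'x': -0.0001, 'y': 0.0001, 'z': -0.0605} | mm/row 48 deg/row 0.0
13 x {'x': -0.0493, 'y': -0.04, 'z': -0.0009} | mm/row 51 deg/row 0.0
```

Emit:
apply_moves([
  {"z": -0.06},
  {"z": -0.06},
  {"z": -0.06},
  {"x": -0.049, "y": -0.04},
  {"x": -0.049, "y": -0.04},
  {"x": -0.049, "y": -0.04},
  {"x": -0.049, "y": -0.04},
  {"x": -0.049, "y": -0.04},
])

```text
schema error: expected keys x, y, z, wx, wy, wz, fingers
```

Emit:
apply_moves([
  {"x": -0.049, "y": -0.04},
  {"x": -0.049, "y": -0.04},
  {"x": -0.049, "y": -0.04},
  {"x": -0.049, "y": -0.04},
  {"x": -0.049, "y": -0.04},
  {"x": -0.049, "y": -0.04},
  {"x": -0.049, "y": -0.04},
  {"x": -0.049, "y": -0.04},
])

```text
schema error: expected keys x, y, z, wx, wy, wz, fingers
```

Emit:
apply_moves([
  {"wz": -0.055},
  {"wz": -0.055},
  {"wz": -0.055},
  {"wz": -0.055},
  {"wz": -0.055},
  {"wz": -0.055},
  {"wz": -0.055},
  {"wz": -0.055},
])

```text
schema error: expected keys x, y, z, wx, wy, wz, fingers
```

```bash
python3 - <<'E'
from h import *
where()
c=np.array([.549,.216,.038]); T,R=target(c,-21,120); t=R.as_matrix()[:,2]
b=rows(T-.11*t,R,8)
E
```

```text
t=0.10 G [ 0.1622 -0.603   0.2238] phi -164.9 p 89.9 tool z [-0.  0. -1.] q [ 1.34  0.69 -0.19  1.57  0.16  0.9  -0.22] F [-0.5  0.  -0.1] open 0.998
8 x {'x': 0.0542, 'y': -0.1745, 'z': 0.0482, 'wx': 0.0084, 'wy': -0.026, 'wz': -0.0971} | mm/row 151 deg/row 18.1
```

All keys are needed in each row.

Emit:
apply_moves([
  {"x": 0, "y": 0, "z": -0.06, "wx": 0, "wy": 0, "wz": 0, "fingers": 1},
  {"x": 0, "y": 0, "z": -0.06, "wx": 0, "wy": 0, "wz": 0, "fingers": 1},
  {"x": 0, "y": 0, "z": -0.06, "wx": 0, "wy": 0, "wz": 0, "fingers": 1},
  {"x": -0.049, "y": -0.04, "z": 0, "wx": 0, "wy": 0, "wz": 0, "fingers": 1},
  {"x": -0.049, "y": -0.04, "z": 0, "wx": 0, "wy": 0, "wz": 0, "fingers": 1},
  {"x": -0.049, "y": -0.04, "z": 0, "wx": 0, "wy": 0, "wz": 0, "fingers": 1},
  {"x": -0.049, "y": -0.04, "z": 0, "wx": 0, "wy": 0, "wz": 0, "fingers": 1},
  {"x": -0.049, "y": -0.04, "z": 0, "wx": 0, "wy": 0, "wz": 0, "fingers": 1},
])

```text
clock: 1.1
tool_pos: [0.2663, -0.3678, 0.3506]
eef_rot: [0.792, -0.611, -0.003, -0.002]
contact_force: [1.1, -0.6, 1.1]
opening: 0.999
```

```bash
python3 - <<'E'
from h import *
where()
E
```

```text
t=1.10 G [ 0.2664 -0.3679  0.3696] phi -165.3 p 89.6 tool z [-0.    0.01 -1.  ] q [ 1.04  0.29 -0.27  1.82  0.09  1.05 -0.58] F [ 1.1 -0.6  1.1] open 0.999
```

Tracks well. Continuing.

Emit:
apply_moves([
  {"x": -0.049, "y": -0.04, "z": 0, "wx": 0, "wy": 0, "wz": 0, "fingers": 1},
  {"x": -0.049, "y": -0.04, "z": 0, "wx": 0, "wy": 0, "wz": 0, "fingers": 1},
  {"x": -0.049, "y": -0.04, "z": 0, "wx": 0, "wy": 0, "wz": -0.04, "fingers": 1},
  {"x": -0.049, "y": -0.04, "z": 0, "wx": 0, "wy": 0, "wz": 0, "fingers": 1},
  {"x": -0.049, "y": -0.04, "z": 0, "wx": 0, "wy": 0, "wz": 0, "fingers": 1},
  {"x": -0.049, "y": -0.04, "z": 0, "wx": 0, "wy": 0, "wz": 0, "fingers": 1},
  {"x": -0.049, "y": -0.04, "z": 0, "wx": 0, "wy": 0, "wz": -0.055, "fingers": 1},
  {"x": 0, "y": 0, "z": 0, "wx": 0, "wy": 0, "wz": -0.055, "fingers": 1},
])

```text
clock: 2.1
tool_pos: [0.3912, -0.0205, 0.3519]
eef_rot: [0.917, -0.4, -0.003, -0.003]
contact_force: [0.2, -1.2, -0.8]
opening: 1.0
```

Emit:
apply_moves([
  {"x": 0, "y": 0, "z": 0, "wx": 0, "wy": 0, "wz": -0.055, "fingers": 1},
  {"x": 0, "y": 0, "z": 0, "wx": 0, "wy": 0, "wz": -0.055, "fingers": 1},
  {"x": 0, "y": 0, "z": 0, "wx": 0, "wy": 0, "wz": -0.055, "fingers": 1},
  {"x": 0, "y": 0, "z": 0, "wx": 0, "wy": 0, "wz": -0.055, "fingers": 1},
  {"x": 0, "y": 0, "z": 0, "wx": 0, "wy": 0, "wz": -0.055, "fingers": 1},
  {"x": 0, "y": 0, "z": 0, "wx": 0, "wy": 0, "wz": -0.055, "fingers": 1},
  {"x": 0, "y": 0, "z": 0, "wx": 0, "wy": 0, "wz": -0.055, "fingers": 1},
  {"x": 0, "y": 0, "z": 0, "wx": 0, "wy": 0, "wz": -0.055, "fingers": 1},
])

```text
clock: 3.1
tool_pos: [0.3882, -0.0198, 0.35]
eef_rot: [0.954, 0.301, -0.003, -0.005]
contact_force: [0.9, 0.3, -0.2]
opening: 0.998
```

```bash
python3 - <<'E'
from h import *
where()
c=np.array([.549,.216,.038]); T,R=target(c,-21,120); t=R.as_matrix()[:,2]
b=rows(T-.11*t,R,8)
E
```

```text
t=3.10 G [ 0.3884 -0.02    0.369 ] phi -55.0 p 89.4 tool z [-0.01  0.01 -1.  ] q [ 0.64  0.27 -0.91  1.95  0.23  1.04  0.24] F [ 0.9  0.3 -0.2] open 0.998
8 x {'x': 0.0493, 'y': 0.0104, 'z': 0.034, 'wx': 0.0198, 'wy': -0.0062, 'wz': -0.023} | mm/row 49 deg/row 5.6
```

Emit:
apply_moves([
  {"x": 0.0493, "y": 0.0104, "z": 0.034, "wx": 0.0198, "wy": -0.0062, "wz": -0.023, "fingers": 1},
  {"x": 0.0493, "y": 0.0104, "z": 0.034, "wx": 0.0198, "wy": -0.0062, "wz": -0.023, "fingers": 1},
  {"x": 0.0493, "y": 0.0104, "z": 0.034, "wx": 0.0198, "wy": -0.0062, "wz": -0.023, "fingers": 1},
  {"x": 0.0493, "y": 0.0104, "z": 0.034, "wx": 0.0198, "wy": -0.0062, "wz": -0.023, "fingers": 1},
  {"x": 0.0493, "y": 0.0104, "z": 0.034, "wx": 0.0198, "wy": -0.0062, "wz": -0.023, "fingers": 1},
  {"x": 0.0493, "y": 0.0104, "z": 0.034, "wx": 0.0198, "wy": -0.0062, "wz": -0.023, "fingers": 1},
  {"x": 0.0493, "y": 0.0104, "z": 0.034, "wx": 0.0198, "wy": -0.0062, "wz": -0.023, "fingers": 1},
  {"x": 0.0493, "y": 0.0104, "z": 0.034, "wx": 0.0198, "wy": -0.0062, "wz": -0.023, "fingers": 1},
])

```text
clock: 4.1
tool_pos: [0.5972, 0.1979, 0.1063]
eef_rot: [0.794, 0.547, -0.152, -0.215]
contact_force: [0.8, 0.4, 0.3]
opening: 1.001
```

```bash
python3 - <<'E'
from h import *
where()
c=np.array([.549,.216,.038]); T,R=target(c,-21,120); t=R.as_matrix()[:,2]
b=rows(T-.06*t,R,4)
rows(T,R,3,start=b)
E
```

```text
t=4.10 G [0.6062 0.1945 0.1227] phi -20.8 p 59.4 tool z [-0.48  0.18 -0.86] q [ 0.08  1.19 -0.89  1.08  0.41  1.5   0.58] F [0.8 0.4 0.3] open 1.001
4 x {'y': -0.0032, 'z': 0.0137, 'wx': -0.0008, 'wy': 0.0006} | mm/row 11 deg/row 0.2
3 x {'z': 0.025} | mm/row 20 deg/row 0.0
```

Emit:
apply_moves([
  {"x": 0, "y": -0.0064, "z": 0.0274, "wx": -0.0016, "wy": 0.0012, "wz": 0, "fingers": 1},
  {"x": 0, "y": -0.0064, "z": 0.0274, "wx": -0.0016, "wy": 0.0012, "wz": 0, "fingers": 1},
  {"x": 0, "y": 0, "z": 0.025, "wx": 0, "wy": 0, "wz": 0, "fingers": 1},
  {"x": 0, "y": 0, "z": 0.025, "wx": 0, "wy": 0, "wz": 0, "fingers": 1},
  {"x": 0, "y": 0, "z": 0.025, "wx": 0, "wy": 0, "wz": 0, "fingers": 1},
  {"x": 0, "y": 0, "z": 0, "wx": 0, "wy": 0, "wz": 0, "fingers": 1},
])

```text
clock: 4.85
tool_pos: [0.5347, 0.2226, 0.0094]
eef_rot: [0.795, 0.547, -0.152, -0.216]
contact_force: [-0.3, 0.3, 0.7]
opening: 0.997
```

```bash
python3 - <<'E'
from h import *
from plant import *
where()
p,d=snapshot("wrist");m=camera_model("wrist");cv2.imwrite("pics/w1.png",p[:,:,::-1])
W=cloud(d,m["camera_matrix"],m["world_from_camera"]);hsv=cv2.cvtColor(p,cv2.COLOR_RGB2HSV).astype(int)
g=(abs(hsv[...,0]-62)<14)&(hsv[...,1]>100)&np.isfinite(W[...,2])&(W[...,2]>.055)
print(g.sum(),np.median(W[g],0),rect(W[g]))
E
```

```text
t=4.85 G [0.5437 0.2192 0.0258] phi -20.8 p 59.4 tool z [-0.48  0.18 -0.86] q [ 0.08  1.26 -0.86  1.32  0.46  1.22  0.49] F [-0.3  0.3  0.7] open 0.997
12310 [0.55232802 0.21746894 0.06472961] (array([558.4, 213.4]), array([157.7,  69. ]), 70.7)
```

View pics/w1.png

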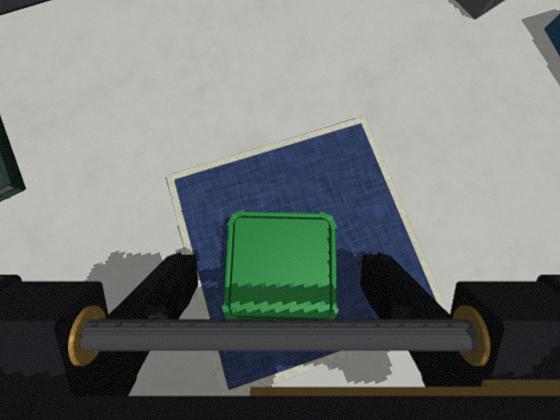

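The wrist view shows the cup at (280,262), square between the fingers. I'm about 14 mm too deep, so I'll back off and then close.

Emit:
apply_moves([
  {"x": 0, "y": 0, "z": -0.017, "wx": 0, "wy": 0, "wz": 0, "fingers": 1},
  {"x": 0, "y": 0, "z": 0, "wx": 0, "wy": 0, "wz": 0, "fingers": 1},
  {"x": 0, "y": 0, "z": 0, "wx": 0, "wy": 0, "wz": 0, "fingers": 0},
  {"x": 0, "y": 0, "z": 0, "wx": 0, "wy": 0, "wz": 0, "fingers": -0.5},
  {"x": 0, "y": 0, "z": 0, "wx": 0, "wy": 0, "wz": 0, "fingers": -0.5},
  {"x": 0, "y": 0, "z": 0, "wx": 0, "wy": 0, "wz": 0, "fingers": -0.5},
], force=25)

```text
clock: 5.65
tool_pos: [0.5457, 0.2202, 0.0251]
eef_rot: [0.796, 0.546, -0.148, -0.215]
contact_force: [0.8, 0.3, -0.3]
opening: 0.572
```

```bash
python3 - <<'E'
from h import *
where()
import plant
s=plant.get_state();R0=Ro.from_quat(s["eef_rot"])
a=rows(s["tool_pos"]+[0,0,.06],R0,2)
t=a[1].as_matrix()[:,2]
rows(*target(a[0]-.019*t,-21,30),10,start=a)
E
```

```text
t=5.65 G [0.5547 0.2168 0.0415] phi -21.0 p 59.7 tool z [-0.47  0.18 -0.86] q [ 0.09  1.24 -0.87  1.29  0.45  1.25  0.5 ] F [ 0.8  0.3 -0.3] open 0.572
2 x {'x': -0.0001, 'y': -0.0189, 'z': -0.0324} | mm/row 30 deg/row 0.0
10 x {'y': 0.0037, 'z': -0.0003, 'wx': -0.0501, 'wy': 0.0001} | mm/row 3 deg/row 9.0
```

Emit:
apply_moves([
  {"x": 0, "y": -0.019, "z": -0.0325, "wx": 0, "wy": 0, "wz": 0, "fingers": -0.5},
  {"x": 0, "y": -0.019, "z": -0.0325, "wx": 0, "wy": 0, "wz": 0, "fingers": -0.5},
  {"x": 0, "y": 0.0037, "z": 0, "wx": -0.05, "wy": 0, "wz": 0, "fingers": -0.5},
  {"x": 0, "y": 0.0037, "z": 0, "wx": -0.05, "wy": 0, "wz": 0, "fingers": -0.5},
  {"x": 0, "y": 0.0037, "z": 0, "wx": -0.05, "wy": 0, "wz": 0, "fingers": -0.5},
  {"x": 0, "y": 0.0037, "z": 0, "wx": -0.05, "wy": 0, "wz": 0, "fingers": -0.5},
  {"x": 0, "y": 0.0037, "z": 0, "wx": -0.05, "wy": 0, "wz": 0, "fingers": -0.5},
  {"x": 0, "y": 0.0037, "z": 0, "wx": -0.05, "wy": 0, "wz": 0, "fingers": -0.5},
])

```text
clock: 6.65
tool_pos: [0.5637, 0.2113, 0.0802]
eef_rot: [0.814, 0.553, 0.1, 0.151]
contact_force: [0.4, 0.1, -1.7]
opening: 0.57
```

Emit:
apply_moves([
  {"x": 0, "y": 0.0037, "z": 0, "wx": -0.05, "wy": 0, "wz": 0, "fingers": -0.5},
  {"x": 0, "y": 0.0037, "z": 0, "wx": -0.05, "wy": 0, "wz": 0, "fingers": -0.5},
  {"x": 0, "y": 0.0037, "z": 0, "wx": -0.05, "wy": 0, "wz": 0, "fingers": -0.5},
  {"x": 0, "y": 0.0037, "z": 0, "wx": -0.05, "wy": 0, "wz": 0, "fingers": -0.5},
  {"x": 0, "y": 0, "z": 0, "wx": 0, "wy": 0, "wz": 0, "fingers": -0.5},
  {"x": 0, "y": 0, "z": 0, "wx": 0, "wy": 0, "wz": 0, "fingers": -0.5},
])

```text
clock: 7.4
tool_pos: [0.569, 0.2077, 0.0822]
eef_rot: [0.742, 0.508, 0.238, 0.366]
contact_force: [0.5, -0.1, -0.9]
opening: 0.567
```

```bash
python3 - <<'E'
from h import *
from plant import *
where()
p,d=snapshot("side");m=camera_model("side")
W=cloud(d,m["camera_matrix"],m["world_from_camera"]);hsv=cv2.cvtColor(p,cv2.COLOR_RGB2HSV).astype(int)
g=(abs(hsv[...,0]-62)<14)&(hsv[...,1]>100)&np.isfinite(W[...,2])&(W[...,1]<.35)&(W[...,1]>0.1)&(W[...,0]<.7)
print(g.sum(),np.median(W[g],0),np.percentile(W[g],[2,98],axis=0))
c=p[100:250,180:380];cv2.imwrite("pics/s1.png",cv2.resize(c[:,:,::-1],None,fx=4,fy=4,interpolation=cv2.INTER_CUBIC))
G=np.array([.5547,.2168,.029])
rows(*target(G,-21,30),6)
E
```

```text
t=7.40 G [0.5552 0.2134 0.094 ] phi -21.7 p 38.2 tool z [ 0.73 -0.3  -0.62] q [-0.83  1.01 -0.11  2.24  1.9   1.02 -1.63] F [ 0.5 -0.1 -0.9] open 0.567
459 [0.55922263 0.19117233 0.10452631] [[0.52812671 0.17581249 0.06826194]
 [0.591766   0.23545379 0.11474467]]
6 x {'x': 0.0008, 'y': -0.0108, 'z': 0.0074, 'wx': -0.0076, 'wy': 0.0011, 'wz': 0.0004} | mm/row 10 deg/row 1.4
```

View pics/s1.png

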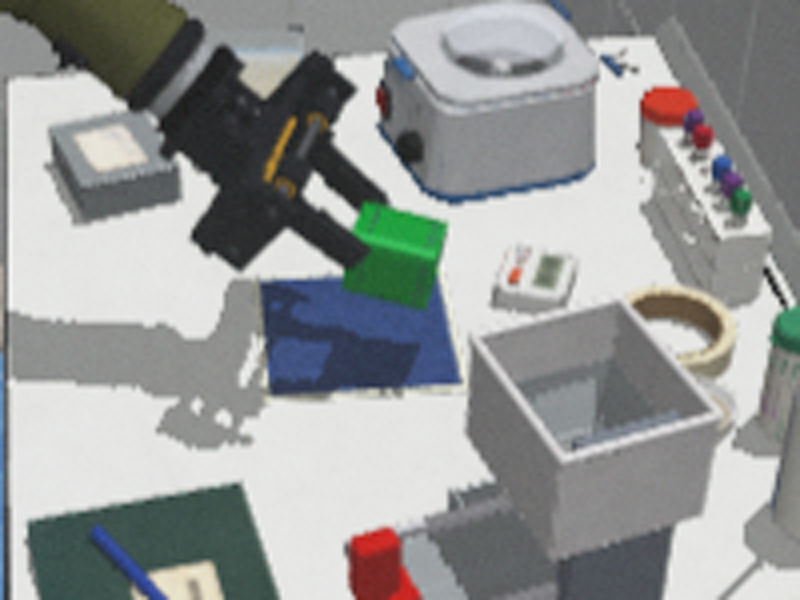

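The side view shows the cup gripped at (395,255), nearly on its side above the mat, with the timer clear at (535,275). I'll finish the turn and lower it.

Emit:
apply_moves([
  {"x": 0.0008, "y": -0.01, "z": 0.0072, "wx": -0.009, "wy": 0.001, "wz": 0, "fingers": -0.5},
  {"x": 0.0008, "y": -0.01, "z": 0.0072, "wx": -0.009, "wy": 0.001, "wz": 0, "fingers": -0.5},
  {"x": 0.0008, "y": -0.01, "z": 0.0072, "wx": -0.009, "wy": 0.001, "wz": 0, "fingers": -0.5},
  {"x": 0.0008, "y": -0.01, "z": 0.0072, "wx": -0.009, "wy": 0.001, "wz": 0, "fingers": -0.5},
  {"x": 0, "y": -0.008, "z": 0.006, "wx": -0.008, "wy": 0, "wz": 0, "fingers": -0.5},
  {"x": 0, "y": 0, "z": 0, "wx": 0, "wy": 0, "wz": 0, "fingers": -0.5},
])

```text
clock: 8.2
tool_pos: [0.579, 0.2043, 0.0418]
eef_rot: [0.72, 0.482, 0.281, 0.414]
contact_force: [0.1, 0.4, -1.0]
opening: 0.566
```

```bash
python3 - <<'E'
from h import *
where()
G=np.array([.5547,.2168,.032])
rows(*target(G,-21,30),4)
E
```

```text
t=8.20 G [0.5638 0.2105 0.0513] phi -22.3 p 30.0 tool z [ 0.8  -0.33 -0.5 ] q [-0.88  1.19 -0.09  2.22  1.94  1.21 -1.83] F [ 0.1  0.4 -1. ] open 0.566
4 x {'x': 0.0009, 'y': -0.0069, 'z': 0.0001, 'wy': 0.0013, 'wz': -0.0012} | mm/row 6 deg/row 0.3
```

Emit:
apply_moves([
  {"x": 0, "y": -0.009, "z": 0.005, "wx": 0, "wy": 0, "wz": 0, "fingers": -0.5},
  {"x": 0, "y": -0.006, "z": 0.0035, "wx": 0, "wy": 0, "wz": 0, "fingers": -0.5},
  {"x": 0, "y": -0.003, "z": 0.0017, "wx": 0, "wy": 0, "wz": 0, "fingers": -0.5},
  {"x": 0, "y": 0, "z": 0, "wx": 0, "wy": 0, "wz": 0, "fingers": -0.5},
])

```text
clock: 8.7
tool_pos: [0.58, 0.2039, 0.0257]
eef_rot: [0.72, 0.48, 0.281, 0.414]
contact_force: [0.5, -0.3, -1.2]
opening: 0.566
```

```bash
python3 - <<'E'
from h import *
where()
E
```

```text
t=8.70 G [0.5647 0.2101 0.0352] phi -22.4 p 30.0 tool z [ 0.8  -0.33 -0.5 ] q [-0.88  1.23 -0.09  2.2   1.95  1.22 -1.85] F [ 0.5 -0.3 -1.2] open 0.566
```

Emit:
apply_moves([
  {"x": 0, "y": -0.003, "z": 0.0017, "wx": 0, "wy": 0, "wz": 0, "fingers": -0.5},
  {"x": 0, "y": 0, "z": 0, "wx": 0, "wy": 0, "wz": 0, "fingers": 0.2},
  {"x": 0, "y": 0, "z": 0, "wx": 0, "wy": 0, "wz": 0, "fingers": 1},
  {"x": 0, "y": 0, "z": 0, "wx": 0, "wy": 0, "wz": 0, "fingers": 1},
  {"x": 0, "y": 0, "z": 0, "wx": 0, "wy": 0, "wz": 0, "fingers": 1},
  {"x": 0, "y": 0, "z": -0.05, "wx": 0, "wy": 0, "wz": 0, "fingers": 1},
  {"x": 0, "y": 0, "z": -0.06, "wx": 0, "wy": 0, "wz": 0, "fingers": 1},
  {"x": 0, "y": 0, "z": -0.06, "wx": 0, "wy": 0, "wz": 0, "fingers": 1},
])

```text
clock: 9.7
tool_pos: [0.4709, 0.2459, 0.093]
eef_rot: [0.721, 0.477, 0.281, 0.418]
contact_force: [0.1, 0.2, 0.1]
opening: 1.003
```

```bash
cat >> h.py <<'E'
def green(n,zmin=.035):
    from plant import snapshot,camera_model
    m=camera_model(n);p,d=snapshot(n)
    W=cloud(d,m["camera_matrix"],m["world_from_camera"]);hsv=cv2.cvtColor(p,cv2.COLOR_RGB2HSV).astype(int)
    g=(abs(hsv[...,0]-62)<14)&(hsv[...,1]>100)&np.isfinite(W[...,2])&(abs(W[...,1])<.3)&(W[...,0]<.68)&(W[...,0]>.35)&(W[...,2]>zmin)&(W[...,2]<.2)
    P=W[g];print(n,g.sum(),np.round(np.median(P,0),4),"z",np.round(np.percentile(P[:,2],[5,50,95]),4))
    mx=np.percentile(P[:,2],95); top=P[P[:,2]>mx-.012];print(" top",len(top),rect(top)); return p,W,g
E
python3 - <<'E'
from h import *
where()
green("side");p,W,g=green("wrist");green("top")
cv2.imwrite("pics/w2.png",p[:,:,::-1])
E
```

```text
t=9.70 G [0.4557 0.2523 0.1024] phi -22.8 p 29.6 tool z [ 0.8  -0.33 -0.49] q [-1.1   1.1  -0.19  2.32  1.66  1.23 -1.87] F [0.1 0.2 0.1] open 1.003
side 293 [0.5685 0.1962 0.0497] z [0.038  0.0497 0.0527]
 top 264 (array([571.3, 205.4]), array([56.1, 62.1]), 68.0)
wrist 1525 [0.548  0.2164 0.0494] z [0.0366 0.0494 0.0546]
 top 1135 (array([471.6, 230.5]), array([ 66.4, 272. ]), 74.0)
top 272 [0.5704 0.2062 0.0536] z [0.0496 0.0536 0.0578]
 top 270 (array([570.1, 207.9]), array([47.9, 59.6]), 67.7)
```

View pics/w2.png

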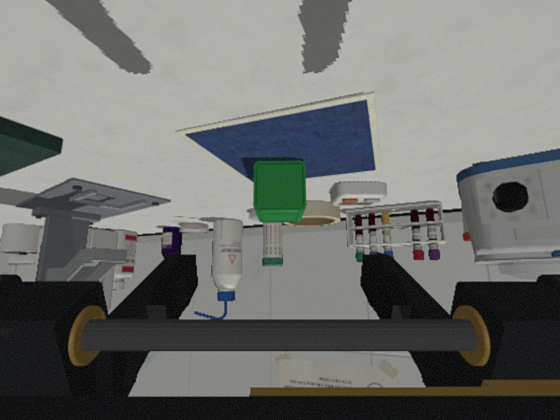

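The wrist view (camera below the tool, so inverted) shows the cup's closed base facing the tool at (280,190), so it lies on its side with the base towards the robot. Top and side put the centre at about (0.571,0.207) with its axis at -22°, as expected. Next I regrasp from steeply above.

```bash
python3 - <<'E'
from h import *
import plant
s=plant.get_state();R0=Ro.from_quat(s["eef_rot"])
a=rows(s["tool_pos"]+[0,0,.12],R0,3)
d=np.array([np.cos(np.radians(-22)),np.sin(np.radians(-22)),0])
c=np.array([.571,.2067,.034])+.007*d;print(c)
T,R=target(c,-22,110);t=R.as_matrix()[:,2]
b=rows(T-.12*t,R,10,start=a)
E
```

```text
3 x {'x': 0.0004, 'y': 0.0434, 'z': -0.0247} | mm/row 40 deg/row 0.0
[0.57749029 0.20407775 0.034     ]
10 x {'y': 0.0139, 'z': 0.0187, 'wx': 0.0446, 'wy': -0.0002, 'wz': -0.0004} | mm/row 19 deg/row 8.0
```

Emit:
apply_moves([
  {"x": 0, "y": 0.0434, "z": -0.0247, "wx": 0, "wy": 0, "wz": 0, "fingers": 1},
  {"x": 0, "y": 0.0434, "z": -0.0247, "wx": 0, "wy": 0, "wz": 0, "fingers": 1},
  {"x": 0, "y": 0.0434, "z": -0.0247, "wx": 0, "wy": 0, "wz": 0, "fingers": 1},
  {"x": 0, "y": 0.0139, "z": 0.0187, "wx": 0.0446, "wy": 0, "wz": 0, "fingers": 1},
  {"x": 0, "y": 0.0139, "z": 0.0187, "wx": 0.0446, "wy": 0, "wz": 0, "fingers": 1},
  {"x": 0, "y": 0.0139, "z": 0.0187, "wx": 0.0446, "wy": 0, "wz": 0, "fingers": 1},
  {"x": 0, "y": 0.0139, "z": 0.0187, "wx": 0.0446, "wy": 0, "wz": 0, "fingers": 1},
  {"x": 0, "y": 0.0139, "z": 0.0187, "wx": 0.0446, "wy": 0, "wz": 0, "fingers": 1},
])

```text
clock: 10.85
tool_pos: [0.5521, 0.2056, 0.1997]
eef_rot: [0.817, 0.541, 0.105, 0.17]
contact_force: [-1.5, -0.1, -0.3]
opening: 1.003
```

Emit:
apply_moves([
  {"x": 0, "y": 0.0139, "z": 0.0187, "wx": 0.0446, "wy": 0, "wz": 0, "fingers": 1},
  {"x": 0, "y": 0.0139, "z": 0.0187, "wx": 0.0446, "wy": 0, "wz": 0, "fingers": 1},
  {"x": 0, "y": 0.0139, "z": 0.0187, "wx": 0.0446, "wy": 0, "wz": 0, "fingers": 1},
  {"x": 0, "y": 0.0139, "z": 0.0187, "wx": 0.0446, "wy": 0, "wz": 0, "fingers": 1},
  {"x": 0, "y": 0.0139, "z": 0.0187, "wx": 0.0446, "wy": 0, "wz": 0, "fingers": 1},
  {"x": 0, "y": 0, "z": 0, "wx": 0, "wy": 0, "wz": 0, "fingers": 1},
  {"x": 0, "y": 0, "z": 0, "wx": 0, "wy": 0, "wz": 0, "fingers": 1},
])

```text
clock: 11.72
tool_pos: [0.6146, 0.1588, 0.1255]
eef_rot: [0.832, 0.532, -0.093, -0.123]
contact_force: [-0.5, 0.9, 0.3]
opening: 1.001
```

```bash
python3 - <<'E'
from h import *
where()
p,W,g=green("wrist");p2,_,_=green("top")
T,R=target([.5775,.204,.034],-22,110);t=R.as_matrix()[:,2]
b=rows(T-.06*t,R,4)
rows(T,R,4,start=b)
E
```

```text
t=11.72 G [0.6201 0.1568 0.1436] phi -24.6 p 72.2 tool z [-0.29  0.11 -0.95] q [ 0.06  1.01 -0.66  1.27  0.35  1.24  0.58] F [-0.5  0.9  0.3] open 1.001
wrist 4172 [0.5738 0.2054 0.0542] z [0.0518 0.0542 0.1741]
 top 275 (array([627.8, 153.9]), array([116.9,  24.5]), 65.8)
top 281 [0.5705 0.2058 0.0541] z [0.0488 0.0541 0.0579]
 top 275 (array([570.2, 207.6]), array([48.1, 59.8]), 66.9)
4 x {'x': 0.0088, 'y': -0.006, 'z': 0.0195, 'wx': 0.0032, 'wy': 0.0008, 'wz': -0.0039} | mm/row 18 deg/row 0.9
4 x {'z': 0.0188} | mm/row 15 deg/row 0.0
```

Emit:
apply_moves([
  {"x": 0.0088, "y": -0.006, "z": 0.0195, "wx": 0.0032, "wy": 0.001, "wz": -0.0035, "fingers": 1},
  {"x": 0.0088, "y": -0.006, "z": 0.0195, "wx": 0.0032, "wy": 0.001, "wz": -0.0035, "fingers": 1},
  {"x": 0.0088, "y": -0.006, "z": 0.0195, "wx": 0.0032, "wy": 0.001, "wz": -0.0035, "fingers": 1},
  {"x": 0.0088, "y": -0.006, "z": 0.0195, "wx": 0.0032, "wy": 0.001, "wz": -0.0035, "fingers": 1},
  {"x": 0, "y": 0, "z": 0, "wx": 0, "wy": 0, "wz": 0, "fingers": 1},
  {"x": 0, "y": 0, "z": 0, "wx": 0, "wy": 0, "wz": 0, "fingers": 1},
])

```text
clock: 12.58
tool_pos: [0.5862, 0.2054, 0.0713]
eef_rot: [0.815, 0.553, -0.096, -0.145]
contact_force: [0.3, 1.1, -0.7]
opening: 1.001
```

```bash
python3 - <<'E'
from h import *
where()
T,R=target([.5775,.204,.034],-22,110)
rows(T,R,4)
E
```

```text
t=12.57 G [0.5922 0.2029 0.0891] phi -21.7 p 69.9 tool z [-0.32  0.13 -0.94] q [ 0.01  1.07 -0.67  1.34  0.36  1.14  0.57] F [ 0.3  1.1 -0.7] open 1.001
4 x {'x': -0.0015, 'y': 0.0018, 'z': 0.0177, 'wx': -0.0001, 'wy': -0.0002, 'wz': 0.0005} | mm/row 14 deg/row 0.1
```

Emit:
apply_moves([
  {"x": -0.0015, "y": 0.0018, "z": 0.0177, "wx": 0, "wy": 0, "wz": 0, "fingers": 1},
  {"x": -0.0015, "y": 0.0018, "z": 0.0177, "wx": 0, "wy": 0, "wz": 0, "fingers": 1},
  {"x": -0.0015, "y": 0.0018, "z": 0.0177, "wx": 0, "wy": 0, "wz": 0, "fingers": 1},
  {"x": -0.0015, "y": 0.0018, "z": 0.0165, "wx": 0, "wy": 0, "wz": 0, "fingers": 1},
  {"x": 0, "y": 0, "z": 0, "wx": 0, "wy": 0, "wz": 0, "fingers": 0.3},
  {"x": 0, "y": 0, "z": 0, "wx": 0, "wy": 0, "wz": 0, "fingers": -0.5},
  {"x": 0, "y": 0, "z": 0, "wx": 0, "wy": 0, "wz": 0, "fingers": -0.5},
  {"x": 0, "y": 0, "z": 0, "wx": 0, "wy": 0, "wz": 0, "fingers": -0.5},
], force=25)

```text
clock: 13.58
tool_pos: [0.5724, 0.2055, 0.0138]
eef_rot: [0.816, 0.552, -0.095, -0.145]
contact_force: [-0.4, 0.1, -0.7]
opening: 0.571
```

```bash
python3 - <<'E'
from h import *
where()
import plant
s=plant.get_state();R0=Ro.from_quat(s["eef_rot"])
a=rows(s["tool_pos"]+[-.03,.0,.10],R0,3)
t=a[1].as_matrix()[:,2]
rows(*target(a[0]-.019*t+[-.03,.03,.02],-22,20),10,start=a)
E
```

```text
t=13.57 G [0.5784 0.203  0.0317] phi -21.9 p 70.1 tool z [-0.31  0.13 -0.94] q [ 0.01  1.13 -0.65  1.4   0.4   1.02  0.54] F [-0.4  0.1 -0.7] open 0.571
3 x {'x': -0.0044, 'y': -0.0251, 'z': -0.0352} | mm/row 35 deg/row 0.0
10 x {'x': 0.0021, 'y': -0.0004, 'z': -0.0048, 'wx': -0.05, 'wy': -0.0002} | mm/row 4 deg/row 9.0
```

Emit:
apply_moves([
  {"x": -0.0044, "y": -0.0251, "z": -0.0352, "wx": 0, "wy": 0, "wz": 0, "fingers": -0.5},
  {"x": -0.0044, "y": -0.0251, "z": -0.0352, "wx": 0, "wy": 0, "wz": 0, "fingers": -0.5},
  {"x": -0.0044, "y": -0.0251, "z": -0.0352, "wx": 0, "wy": 0, "wz": 0, "fingers": -0.5},
  {"x": 0.002, "y": 0, "z": -0.0048, "wx": -0.05, "wy": 0, "wz": 0, "fingers": -0.5},
  {"x": 0.002, "y": 0, "z": -0.0048, "wx": -0.05, "wy": 0, "wz": 0, "fingers": -0.5},
  {"x": 0.002, "y": 0, "z": -0.0048, "wx": -0.05, "wy": 0, "wz": 0, "fingers": -0.5},
  {"x": 0.002, "y": 0, "z": -0.0048, "wx": -0.05, "wy": 0, "wz": 0, "fingers": -0.5},
  {"x": 0.002, "y": 0, "z": -0.0048, "wx": -0.05, "wy": 0, "wz": 0, "fingers": -0.5},
])

```text
clock: 14.58
tool_pos: [0.5519, 0.21, 0.1335]
eef_rot: [0.815, 0.543, 0.116, 0.164]
contact_force: [1.3, 0.9, -2.2]
opening: 0.557
```

Emit:
apply_moves([
  {"x": 0.002, "y": 0, "z": -0.0048, "wx": -0.05, "wy": 0, "wz": 0, "fingers": -0.5},
  {"x": 0.002, "y": 0, "z": -0.0048, "wx": -0.05, "wy": 0, "wz": 0, "fingers": -0.5},
  {"x": 0.002, "y": 0, "z": -0.0048, "wx": -0.05, "wy": 0, "wz": 0, "fingers": -0.5},
  {"x": 0.002, "y": 0, "z": -0.0048, "wx": -0.05, "wy": 0, "wz": 0, "fingers": -0.5},
  {"x": 0.002, "y": 0, "z": -0.0048, "wx": -0.05, "wy": 0, "wz": 0, "fingers": -0.5},
  {"x": 0, "y": 0, "z": 0, "wx": 0, "wy": 0, "wz": 0, "fingers": -0.5},
  {"x": 0, "y": 0, "z": 0, "wx": 0, "wy": 0, "wz": 0, "fingers": -0.5},
])

```text
clock: 15.45
tool_pos: [0.5499, 0.2158, 0.1381]
eef_rot: [0.735, 0.489, 0.257, 0.394]
contact_force: [0.6, -0.7, -0.9]
opening: 0.564
```

```bash
python3 - <<'E'
from h import *
where()
# dispenser frame
yd=np.array([math.cos(math.radians(14.2)),math.sin(math.radians(14.2)),0]);xd=np.array([yd[1],-yd[0],0])
seat=np.array([.6005,-.146,0])-.096*xd;print("seat",seat)
G=seat-.16*xd-.004*xd; G[2]=.10
phi=math.degrees(math.atan2(xd[1],xd[0]));print(phi,G)
a=rows(*target(G,phi,20),8)
E
```

```text
t=15.45 G [0.5354 0.222  0.1487] phi -23.0 p 33.8 tool z [ 0.76 -0.33 -0.56] q [-1.13  0.96  0.25  2.28  1.86  0.8  -1.73] F [ 0.6 -0.7 -0.9] open 0.564
seat [ 0.57695049 -0.05293325  0.        ]
-75.80000000000001 [0.53672008 0.10605579 0.1       ]
8 x {'x': -0.015, 'z': 0.0157, 'wx': -0.0088, 'wy': -0.0326, 'wz': 0.0169} | mm/row 17 deg/row 6.8
```

```bash
python3 - <<'E'
from h import *
z=np.load("top0.npz");K,T=z['K'],z['T']
yd=np.array([math.cos(math.radians(14.2)),math.sin(math.radians(14.2)),0]);xd=np.array([yd[1],-yd[0],0]);o=np.array([.6005,-.146,0])
for (u,v),y in zip([(362,193),(392,320)],[.065,-.065]):
    u=u/3.4+160;v=v/3.4+130
    r=T[:3,:3]@np.array([(u-K[0,2])/K[0,0],-(v-K[1,2])/K[1,1],-1]);k=(.004-T[2,3])/r[2];print(T[:3,3]+k*r, o-.145*xd+y*yd)
E
```

```text
[0.62798695 0.00697264 0.004     ] [0.62794438 0.01051456 0.        ]
[ 0.50266351 -0.02227059  0.004     ] [ 0.50191648 -0.0213754   0.        ]
```

Emit:
apply_moves([
  {"x": -0.015, "y": 0, "z": 0.0157, "wx": -0.0088, "wy": -0.0326, "wz": 0.0169, "fingers": -0.5},
  {"x": -0.015, "y": 0, "z": 0.0157, "wx": -0.0088, "wy": -0.0326, "wz": 0.0169, "fingers": -0.5},
  {"x": -0.015, "y": 0, "z": 0.0157, "wx": -0.0088, "wy": -0.0326, "wz": 0.0169, "fingers": -0.5},
  {"x": -0.015, "y": 0, "z": 0.0157, "wx": -0.0088, "wy": -0.0326, "wz": 0.0169, "fingers": -0.5},
  {"x": -0.015, "y": 0, "z": 0.0157, "wx": -0.0088, "wy": -0.0326, "wz": 0.0169, "fingers": -0.5},
  {"x": -0.015, "y": 0, "z": 0.0157, "wx": -0.0088, "wy": -0.0326, "wz": 0.0169, "fingers": -0.5},
  {"x": -0.015, "y": 0, "z": 0.0157, "wx": -0.0088, "wy": -0.0326, "wz": 0.0169, "fingers": -0.5},
  {"x": -0.015, "y": 0, "z": 0.0157, "wx": -0.0088, "wy": -0.0326, "wz": 0.0169, "fingers": -0.5},
])

```text
clock: 16.45
tool_pos: [0.5483, 0.0823, 0.1008]
eef_rot: [0.825, 0.078, 0.064, 0.556]
contact_force: [0.1, -0.0, 0.0]
opening: 0.562
```

```bash
python3 - <<'E'
from h import *
where()
xd=np.array([.2453,-.9694,0]);G=np.array([.57695,-.0529,.085])-.154*xd
rows(*target(G,-75.8,20),6)
E
```

```text
t=16.45 G [0.5447 0.0995 0.1079] phi -78.5 p 21.9 tool z [ 0.19 -0.91 -0.37] q [-0.96  1.22  0.33  1.66  0.72  1.15 -1.14] F [ 0.1 -0.   0. ] open 0.562
6 x {'x': -0.0012, 'y': -0.0042, 'z': 0.0021, 'wx': -0.0017, 'wy': 0.002, 'wz': -0.0018} | mm/row 4 deg/row 0.6
```

Emit:
apply_moves([
  {"x": -0.0012, "y": -0.0042, "z": 0.0021, "wx": -0.0017, "wy": 0.002, "wz": -0.0018, "fingers": -0.5},
  {"x": -0.0012, "y": -0.0042, "z": 0.0021, "wx": -0.0017, "wy": 0.002, "wz": -0.0018, "fingers": -0.5},
  {"x": -0.0012, "y": -0.0042, "z": 0.0021, "wx": -0.0017, "wy": 0.002, "wz": -0.0018, "fingers": -0.5},
  {"x": -0.0012, "y": -0.0042, "z": 0.0021, "wx": -0.0017, "wy": 0.002, "wz": -0.0018, "fingers": -0.5},
  {"x": -0.0012, "y": -0.0042, "z": 0.0021, "wx": -0.0017, "wy": 0.002, "wz": -0.0018, "fingers": -0.5},
  {"x": -0.0012, "y": -0.0042, "z": 0.0021, "wx": -0.0017, "wy": 0.002, "wz": -0.0018, "fingers": -0.5},
  {"x": 0, "y": 0, "z": 0, "wx": 0, "wy": 0, "wz": 0, "fingers": -0.5},
  {"x": 0, "y": 0, "z": 0, "wx": 0, "wy": 0, "wz": 0, "fingers": -0.5},
])

```text
clock: 17.45
tool_pos: [0.5453, 0.0791, 0.0785]
eef_rot: [0.815, 0.103, 0.073, 0.566]
contact_force: [-0.9, 0.2, -1.4]
opening: 0.561
```

```bash
python3 - <<'E'
from h import *
where()
for n in("side","top"):
    p,W,g=green(n,.03); P=W[g]; print(np.round(np.percentile(P,[1,99],axis=0),4))
c=p[150:260,200:350]
import plant
p,_=plant.snapshot("side");c=p[120:270,200:400];cv2.imwrite("pics/s2.png",cv2.resize(c[:,:,::-1],None,fx=4,fy=4,interpolation=cv2.INTER_CUBIC))
xd=np.array([.2453,-.9694,0]);G=np.array([.57695,-.0529,.0465])-.124*xd
rows(*target(G,-75.8,20),4)
E
```

```text
t=17.45 G [0.5408 0.0963 0.0852] phi -75.5 p 20.5 tool z [ 0.24 -0.91 -0.35] q [-0.98  1.27  0.33  1.69  0.76  1.11 -1.18] F [-0.9  0.2 -1.4] open 0.561
side 581 [0.54   0.0753 0.084 ] z [0.053  0.084  0.1047]
 top 191 (array([542.5,  99. ]), array([56.7, 68.3]), 13.8)
[[0.5131 0.0617 0.0474]
 [0.5671 0.1205 0.1062]]
top 167 [0.538  0.0936 0.0526] z [0.0477 0.0526 0.1105]
 top 23 (array([539.6,  90.7]), array([46.8, 43.5]), 14.6)
[[0.516  0.0663 0.0467]
 [0.5616 0.1168 0.114 ]]
4 x {'x': -0.0006, 'y': -0.0081, 'z': 0.0128, 'wx': -0.0006, 'wy': -0.0005, 'wz': -0.0001} | mm/row 12 deg/row 0.1
```

View pics/s2.png

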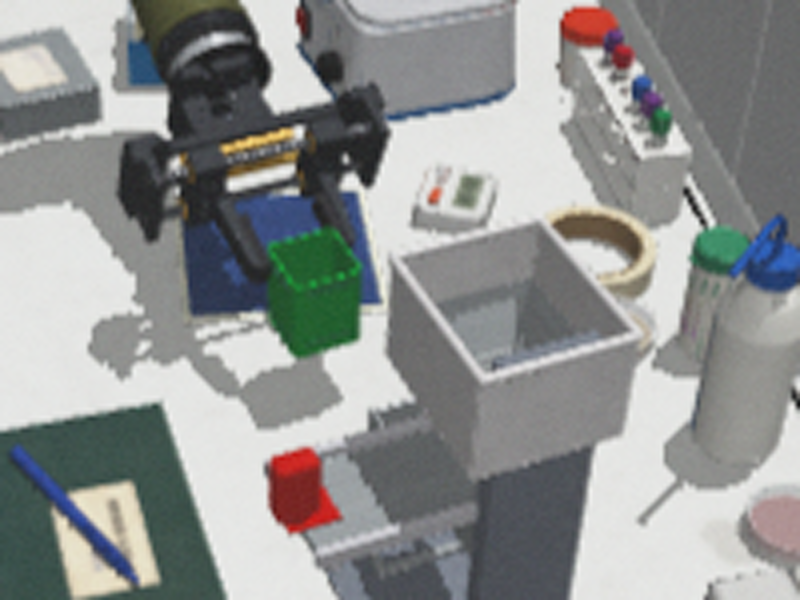

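The picture shows the cup upright, mouth up, at (315,290), held square. Now I lower it and slide it in under the spout.

Emit:
apply_moves([
  {"x": -0.0006, "y": -0.0081, "z": 0.0128, "wx": -0.0006, "wy": 0, "wz": 0, "fingers": -0.5},
  {"x": -0.0006, "y": -0.0081, "z": 0.0128, "wx": -0.0006, "wy": 0, "wz": 0, "fingers": -0.5},
  {"x": -0.0006, "y": -0.0081, "z": 0.0128, "wx": -0.0006, "wy": 0, "wz": 0, "fingers": -0.5},
  {"x": -0.0006, "y": -0.0081, "z": 0.0128, "wx": -0.0006, "wy": 0, "wz": 0, "fingers": -0.5},
  {"x": 0, "y": 0, "z": 0, "wx": 0, "wy": 0, "wz": 0, "fingers": -0.5},
  {"x": 0, "y": 0, "z": 0, "wx": 0, "wy": 0, "wz": 0, "fingers": -0.5},
])

```text
clock: 18.35
tool_pos: [0.5513, 0.047, 0.0369]
eef_rot: [0.813, 0.102, 0.073, 0.569]
contact_force: [0.6, -0.4, -1.7]
opening: 0.561
```

```bash
python3 - <<'E'
from h import *
where()
xd=np.array([.2453,-.9694,0]);G=np.array([.57695,-.0529,.0465])-.044*xd
rows(*target(G,-75.8,20),5)
E
```

```text
t=18.35 G [0.5469 0.0643 0.0434] phi -75.6 p 20.0 tool z [ 0.24 -0.91 -0.34] q [-0.95  1.34  0.35  1.7   0.79  1.03 -1.24] F [ 0.6 -0.4 -1.7] open 0.561
5 x {'y': 0.0073, 'z': 0.0178, 'wy': -0.0003, 'wz': -0.0001} | mm/row 15 deg/row 0.1
```

Emit:
apply_moves([
  {"x": 0, "y": 0.009, "z": 0.0178, "wx": 0, "wy": 0, "wz": 0, "fingers": -0.5},
  {"x": 0, "y": 0.008, "z": 0.0178, "wx": 0, "wy": 0, "wz": 0, "fingers": -0.5},
  {"x": 0, "y": 0.007, "z": 0.0178, "wx": 0, "wy": 0, "wz": 0, "fingers": -0.5},
  {"x": 0, "y": 0.0065, "z": 0.0178, "wx": 0, "wy": 0, "wz": 0, "fingers": -0.5},
  {"x": 0, "y": 0.0065, "z": 0.0178, "wx": 0, "wy": 0, "wz": 0, "fingers": -0.5},
  {"x": 0, "y": 0, "z": 0, "wx": 0, "wy": 0, "wz": 0, "fingers": -0.5},
  {"x": 0, "y": 0, "z": 0, "wx": 0, "wy": 0, "wz": 0, "fingers": -0.5},
])

```text
clock: 19.23
tool_pos: [0.5722, -0.0338, 0.0419]
eef_rot: [0.813, 0.101, 0.073, 0.569]
contact_force: [0.4, 0.2, -0.7]
opening: 0.562
```

```bash
python3 - <<'E'
from h import *
where()
for n in("side","top"):
    p,W,g=green(n,.02); P=W[g]; print(np.round(np.percentile(P,[1,99],axis=0),4))
xd=np.array([.2453,-.9694,0]);G=np.array([.57695,-.0529,.0465])-.004*xd
rows(*target(G,-75.8,20),4)
E
```

```text
t=19.23 G [ 0.5677 -0.0165  0.0484] phi -75.6 p 19.9 tool z [ 0.23 -0.91 -0.34] q [-0.86  1.35  0.42  1.79  0.91  0.89 -1.3 ] F [ 0.4  0.2 -0.7] open 0.562
side 128 [5.577e-01 2.000e-04 6.110e-02] z [0.0425 0.0611 0.0693]
 top 82 (array([562.8,  -2.7]), array([58.7, 25.2]), 36.2)
[[ 0.54   -0.0292  0.0355]
 [ 0.585   0.015   0.0708]]
top 21 [ 0.5523 -0.0256  0.0706] z [0.0212 0.0706 0.0884]
 top 3 (array([554.9, -37.8]), array([19.3,  1.1]), 18.7)
[[ 5.399e-01 -4.410e-02  2.050e-02]
 [ 5.910e-01  4.000e-04  8.960e-02]]
4 x {'x': -0.0001, 'y': 0.003, 'z': 0.0101, 'wx': 0.0001, 'wy': -0.0003, 'wz': -0.0002} | mm/row 8 deg/row 0.1
```

Emit:
apply_moves([
  {"x": 0, "y": 0.002, "z": 0.0101, "wx": 0, "wy": 0, "wz": 0, "fingers": -0.5},
  {"x": 0, "y": 0.003, "z": 0.0101, "wx": 0, "wy": 0, "wz": 0, "fingers": -0.5},
  {"x": 0, "y": 0.003, "z": 0.0101, "wx": 0, "wy": 0, "wz": 0, "fingers": -0.5},
  {"x": 0, "y": 0.003, "z": 0.0101, "wx": 0, "wy": 0, "wz": 0, "fingers": -0.5},
  {"x": 0, "y": 0, "z": 0, "wx": 0, "wy": 0, "wz": 0, "fingers": -0.5},
])

```text
clock: 19.95
tool_pos: [0.5811, -0.0677, 0.0389]
eef_rot: [0.813, 0.102, 0.074, 0.569]
contact_force: [-0.2, 0.5, -0.8]
opening: 0.559
```

```bash
python3 - <<'E'
from h import *
where()
xd=np.array([.2453,-.9694,0]);G=np.array([.57695,-.0529,.044])-.004*xd
rows(*target(G,-75.8,20),2)
E
```

```text
t=19.95 G [ 0.5767 -0.0504  0.0454] phi -75.6 p 19.9 tool z [ 0.24 -0.91 -0.34] q [-0.83  1.37  0.46  1.82  0.97  0.83 -1.33] F [-0.2  0.5 -0.8] open 0.559
2 x {'x': -0.0003, 'y': -0.0012, 'z': -0.0006, 'wx': 0.0002, 'wy': -0.0008, 'wz': -0.0004} | mm/row 1 deg/row 0.2
```

Now lower gently onto the seat.

Emit:
apply_moves([
  {"x": 0, "y": -0.0015, "z": 0, "wx": 0, "wy": 0, "wz": 0, "fingers": -0.5},
  {"x": 0, "y": -0.001, "z": 0, "wx": 0, "wy": 0, "wz": 0, "fingers": -0.5},
  {"x": 0, "y": 0, "z": 0, "wx": 0, "wy": 0, "wz": 0, "fingers": -0.5},
])

```text
clock: 20.32
tool_pos: [0.581, -0.0666, 0.037]
eef_rot: [0.812, 0.102, 0.074, 0.569]
contact_force: [0.1, -0.3, -0.4]
opening: 0.562
```

```bash
python3 - <<'E'
from h import *
where()
E
```

```text
t=20.32 G [ 0.5765 -0.0493  0.0435] phi -75.6 p 19.9 tool z [ 0.24 -0.91 -0.34] q [-0.83  1.37  0.45  1.82  0.97  0.83 -1.33] F [ 0.1 -0.3 -0.4] open 0.562
```

Emit:
apply_moves([
  {"x": 0, "y": -0.0015, "z": 0.0005, "wx": 0, "wy": 0, "wz": 0, "fingers": -0.5},
  {"x": 0, "y": 0, "z": 0, "wx": 0, "wy": 0, "wz": 0, "fingers": 0.3},
  {"x": 0, "y": 0, "z": 0, "wx": 0, "wy": 0, "wz": 0, "fingers": 0.8},
  {"x": 0, "y": 0, "z": 0, "wx": 0, "wy": 0, "wz": 0, "fingers": 0.8},
  {"x": 0, "y": 0, "z": -0.02, "wx": 0, "wy": 0, "wz": 0, "fingers": 0.8},
  {"x": 0, "y": 0, "z": -0.05, "wx": 0, "wy": 0, "wz": 0, "fingers": 0.8},
  {"x": 0, "y": 0, "z": -0.06, "wx": 0, "wy": 0, "wz": 0, "fingers": 0.8},
  {"x": 0, "y": 0, "z": -0.06, "wx": 0, "wy": 0, "wz": 0, "fingers": 0.8},
])

```text
clock: 21.32
tool_pos: [0.5427, 0.0743, 0.0901]
eef_rot: [0.812, 0.101, 0.071, 0.571]
contact_force: [1.1, -0.3, -0.4]
opening: 0.903
```

```bash
python3 - <<'E'
from h import *
where()
p,W,g=green("wrist",.0);P=W[g];print(np.round(np.percentile(P,[1,50,99],axis=0),4));cv2.imwrite("pics/w3.png",p[:,:,::-1])
yd=np.array([.9694,.2453,0]);xd=np.array([.2453,-.9694,0]);seat=np.array([.57695,-.0529,0])
D=np.c_[(P-seat)@xd,(P-seat)@yd,P[:,2]];print("seat frame",np.round(np.percentile(D,[1,5,50,95,99],axis=0),4))
E
```

```text
t=21.32 G [0.5384 0.0917 0.0965] phi -75.8 p 19.7 tool z [ 0.23 -0.91 -0.34] q [-0.98  1.25  0.35  1.7   0.75  1.11 -1.17] F [ 1.1 -0.3 -0.4] open 0.903
wrist 3273 [ 0.5713 -0.0282  0.0374] z [0.0081 0.0374 0.0657]
 top 844 (array([558.5,  11.5]), array([155.5, 398.4]), 14.2)
[[ 0.4706 -0.0789  0.0054]
 [ 0.5713 -0.0282  0.0374]
 [ 0.5992  0.197   0.1146]]
seat frame [[-0.2503 -0.0492  0.0054]
 [-0.0271 -0.0219  0.0081]
 [-0.025   0.0013  0.0374]
 [-0.0201  0.0243  0.0657]
 [ 0.0236  0.0448  0.1146]]
```

View pics/w3.png

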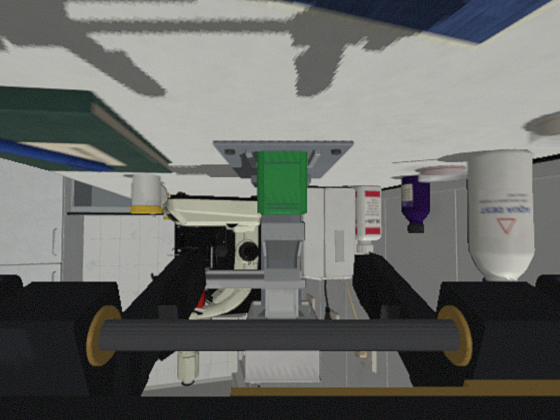

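The wrist view (inverted) shows the cup in the seat at (283,182), under the spout and between the strips. In seat coordinates its front face is at -25 mm, lateral offset is about 1 mm and the rim is about 66 mm up, so it is seated. On to the knob.

```bash
python3 - <<'E'
from h import *
a=rows(*target([.45,.08,.36],-75.8,85),9)
b=rows(*target([.43,-.05,.36],-120,90),5,start=a)
k=np.array([.486,-.175,.182])
c=rows(*target(k+[0,0,.12],-165.8,90),6,start=b)
E
```

```text
9 x {'x': -0.0125, 'y': 0.0221, 'z': -0.0297, 'wx': 0.04, 'wy': -0.0003, 'wz': 0.0001} | mm/row 31 deg/row 7.2
5 x {'x': -0.0032, 'y': 0.0331, 'z': 0.0017, 'wx': 0.0053, 'wy': -0.0021, 'wz': 0.0491} | mm/row 27 deg/row 8.9
6 x {'x': 0.028, 'y': 0.0085, 'z': 0.0121, 'wz': 0.0424} | mm/row 25 deg/row 7.6
```

Emit:
apply_moves([
  {"x": -0.0125, "y": 0.0221, "z": -0.0297, "wx": 0.04, "wy": 0, "wz": 0, "fingers": 0.8},
  {"x": -0.0125, "y": 0.0221, "z": -0.0297, "wx": 0.04, "wy": 0, "wz": 0, "fingers": 0.8},
  {"x": -0.0125, "y": 0.0221, "z": -0.0297, "wx": 0.04, "wy": 0, "wz": 0, "fingers": 0.8},
  {"x": -0.0125, "y": 0.0221, "z": -0.0297, "wx": 0.04, "wy": 0, "wz": 0, "fingers": 0.8},
  {"x": -0.0125, "y": 0.0221, "z": -0.0297, "wx": 0.04, "wy": 0, "wz": 0, "fingers": 0.8},
  {"x": -0.0125, "y": 0.0221, "z": -0.0297, "wx": 0.04, "wy": 0, "wz": 0, "fingers": 0.8},
  {"x": -0.0125, "y": 0.0221, "z": -0.0297, "wx": 0.04, "wy": 0, "wz": 0, "fingers": 0.8},
  {"x": -0.0125, "y": 0.0221, "z": -0.0297, "wx": 0.04, "wy": 0, "wz": 0, "fingers": 0.8},
])

```text
clock: 22.38
tool_pos: [0.452, 0.1024, 0.3171]
eef_rot: [0.986, 0.14, 0.012, 0.088]
contact_force: [1.3, -0.6, -0.8]
opening: 0.899
```

```bash
python3 - <<'E'
from h import *
where()
b=rows(*target([.43,-.05,.36],-120,90),7)
k=np.array([.486,-.175,.182])
c=rows(*target(k+[0,0,.12],-165.8,90),6,start=b)
E
```

```text
t=22.38 G [0.4511 0.1057 0.3358] phi -73.9 p 79.8 tool z [ 0.05 -0.17 -0.98] q [-0.42  0.34 -0.05  1.88  0.23  0.97 -0.33] F [ 1.3 -0.6 -0.8] open 0.899
7 x {'x': -0.0021, 'y': 0.0285, 'z': -0.0014, 'wx': 0.0077, 'wy': -0.0032, 'wz': 0.0365} | mm/row 23 deg/row 6.7
6 x {'x': 0.028, 'y': 0.0085, 'z': 0.0121, 'wz': 0.0424} | mm/row 25 deg/row 7.6
```

Emit:
apply_moves([
  {"x": -0.0021, "y": 0.0285, "z": -0.0014, "wx": 0.0077, "wy": -0.0032, "wz": 0.0365, "fingers": 0.5},
  {"x": -0.0021, "y": 0.0285, "z": -0.0014, "wx": 0.0077, "wy": -0.0032, "wz": 0.0365, "fingers": 0.5},
  {"x": -0.0021, "y": 0.0285, "z": -0.0014, "wx": 0.0077, "wy": -0.0032, "wz": 0.0365, "fingers": 0.3},
  {"x": -0.0021, "y": 0.0285, "z": -0.0014, "wx": 0.0077, "wy": -0.0032, "wz": 0.0365, "fingers": 0.3},
  {"x": -0.0021, "y": 0.0285, "z": -0.0014, "wx": 0.0077, "wy": -0.0032, "wz": 0.0365, "fingers": 0.3},
  {"x": -0.0021, "y": 0.0285, "z": -0.0014, "wx": 0.0077, "wy": -0.0032, "wz": 0.0365, "fingers": 0.3},
  {"x": -0.0021, "y": 0.0285, "z": -0.0014, "wx": 0.0077, "wy": -0.0032, "wz": 0.0365, "fingers": 0.3},
])

```text
clock: 23.25
tool_pos: [0.4251, -0.0528, 0.3465]
eef_rot: [0.963, -0.27, 0.001, -0.007]
contact_force: [-0.4, -0.7, 0.5]
opening: 0.647
```

Emit:
apply_moves([
  {"x": 0.028, "y": 0.0085, "z": 0.008, "wx": 0, "wy": 0, "wz": 0.0424, "fingers": 0.3},
  {"x": 0.028, "y": 0.0085, "z": 0.008, "wx": 0, "wy": 0, "wz": 0.0424, "fingers": 0.3},
  {"x": 0.028, "y": 0.0085, "z": 0.008, "wx": 0, "wy": 0, "wz": 0.0424, "fingers": 0.3},
  {"x": 0.028, "y": 0.0085, "z": 0.008, "wx": 0, "wy": 0, "wz": 0.0424, "fingers": 0.3},
  {"x": 0.028, "y": 0.0085, "z": 0.008, "wx": 0, "wy": 0, "wz": 0.0424, "fingers": 0.3},
  {"x": 0.028, "y": 0.0085, "z": 0.008, "wx": 0, "wy": 0, "wz": 0.0424, "fingers": 0.3},
  {"x": 0, "y": 0, "z": 0, "wx": 0, "wy": 0, "wz": 0, "fingers": 0.3},
])

```text
clock: 24.12
tool_pos: [0.474, -0.1787, 0.3077]
eef_rot: [0.775, -0.632, -0.004, -0.009]
contact_force: [0.2, -0.1, -0.8]
opening: 0.648
```

```bash
python3 - <<'E'
from h import *
from plant import *
where()
m=camera_model("wrist");p,d=snapshot("wrist");W=cloud(d,m["camera_matrix"],m["world_from_camera"]);hsv=cv2.cvtColor(p,cv2.COLOR_RGB2HSV).astype(int)
r=((hsv[...,0]<8)|(hsv[...,0]>172))&(hsv[...,1]>140)&(abs(W[...,2]-.192)<.012)
print(r.sum(),np.median(W[r],0),rect(W[r]))
k=np.array([.486,-.175,.182])
b=rows(*target(k+[0,0,.05],-165.8,90),5)
E
```

```text
t=24.12 G [ 0.4739 -0.1791  0.3267] phi -168.3 p 88.8 tool z [ 0.01  0.02 -1.  ] q [ 0.04  0.43  0.37  1.79 -0.21  0.97 -0.87] F [ 0.2 -0.1 -0.8] open 0.648
392 [ 0.48857075 -0.17376699  0.19245749] (array([ 487.2, -173.9]), array([24.9, 15. ]), 12.0)
5 x {'x': 0.0003, 'y': -0.0028, 'z': 0.0237, 'wx': -0.0007, 'wy': 0.0012, 'wz': -0.0026} | mm/row 19 deg/row 0.5
```

Emit:
apply_moves([
  {"x": 0.0001, "y": -0.003, "z": 0.0237, "wx": -0.0007, "wy": 0.0012, "wz": -0.0026, "fingers": 0.1},
  {"x": 0.0001, "y": -0.003, "z": 0.0237, "wx": -0.0007, "wy": 0.0012, "wz": -0.0026, "fingers": 0.1},
  {"x": 0.0001, "y": -0.003, "z": 0.0237, "wx": -0.0007, "wy": 0.0012, "wz": -0.0026, "fingers": 0.1},
  {"x": 0.0001, "y": -0.003, "z": 0.0237, "wx": -0.0007, "wy": 0.0012, "wz": -0.0026, "fingers": 0.1},
  {"x": 0.0001, "y": -0.003, "z": 0.022, "wx": -0.0007, "wy": 0.0012, "wz": -0.0026, "fingers": 0.1},
  {"x": 0, "y": 0, "z": 0, "wx": 0, "wy": 0, "wz": 0, "fingers": 0.1},
])

```text
clock: 24.92
tool_pos: [0.4888, -0.1616, 0.2153]
eef_rot: [0.797, -0.603, -0.001, -0.005]
contact_force: [-0.6, -0.6, 0.2]
opening: 0.548
```

```bash
python3 - <<'E'
from h import *
where()
b=rows(*target([.4868,-.1743,.182],-165.8,90),3)
E
```

```text
t=24.93 G [ 0.4887 -0.1618  0.2343] phi -164.2 p 89.5 tool z [ 0.    0.01 -1.  ] q [ 0.05  0.55  0.3   1.9  -0.25  0.73 -0.81] F [-0.6 -0.6  0.2] open 0.548
3 x {'x': 0.005, 'y': 0.0023, 'z': 0.0218, 'wx': -0.0006, 'wy': 0.0008, 'wz': 0.0029} | mm/row 18 deg/row 0.6
```

Emit:
apply_moves([
  {"x": 0.0075, "y": 0.0034, "z": 0, "wx": -0.0006, "wy": 0.0008, "wz": 0.0045, "fingers": 0.1},
  {"x": 0.0075, "y": 0.0034, "z": 0, "wx": -0.0006, "wy": 0.0008, "wz": 0.0045, "fingers": 0.1},
  {"x": 0, "y": 0, "z": 0, "wx": 0, "wy": 0, "wz": 0, "fingers": 0.1},
])

```text
clock: 25.3
tool_pos: [0.4876, -0.1751, 0.2175]
eef_rot: [0.789, -0.614, 0.001, -0.002]
contact_force: [0.1, 0.4, -0.4]
opening: 0.547
```

```bash
python3 - <<'E'
from h import *
where()
b=rows(*target([.4868,-.1743,.182],-165.8,90),3)
E
```

```text
t=25.30 G [ 0.4875 -0.1751  0.2365] phi -165.8 p 89.7 tool z [ 0.01  0.   -1.  ] q [ 0.06  0.55  0.31  1.89 -0.25  0.73 -0.81] F [ 0.1  0.4 -0.4] open 0.547
3 x {'x': -0.0004, 'y': 0.0003, 'z': 0.0227, 'wx': -0.0006, 'wy': 0.0001} | mm/row 18 deg/row 0.1
```

Emit:
apply_moves([
  {"x": 0, "y": 0, "z": 0.0227, "wx": 0, "wy": 0, "wz": 0, "fingers": 0.1},
  {"x": 0, "y": 0, "z": 0.0227, "wx": 0, "wy": 0, "wz": 0, "fingers": 0.1},
  {"x": 0, "y": 0, "z": 0.02, "wx": 0, "wy": 0, "wz": 0, "fingers": 0.1},
  {"x": 0, "y": 0, "z": 0, "wx": 0, "wy": 0, "wz": 0, "fingers": 0.1},
])

```text
clock: 25.8
tool_pos: [0.4893, -0.1761, 0.1658]
eef_rot: [0.789, -0.615, 0.003, -0.003]
contact_force: [0.9, 0.6, 0.3]
opening: 0.553
```

```bash
python3 - <<'E'
from h import *
where()
E
```

```text
t=25.80 G [ 0.4891 -0.1761  0.1848] phi -165.9 p 89.5 tool z [ 0.01  0.   -1.  ] q [ 0.09  0.62  0.27  1.95 -0.28  0.6  -0.78] F [0.9 0.6 0.3] open 0.553
```

Emit:
apply_moves([
  {"x": 0, "y": 0, "z": 0.002, "wx": 0, "wy": 0, "wz": 0, "fingers": -0.4},
  {"x": 0, "y": 0, "z": 0, "wx": 0, "wy": 0, "wz": 0, "fingers": -0.9},
  {"x": 0, "y": 0, "z": 0, "wx": 0, "wy": 0, "wz": 0, "fingers": -0.9},
  {"x": 0, "y": 0, "z": 0, "wx": 0, "wy": 0, "wz": 0, "fingers": -0.9},
  {"x": 0, "y": 0, "z": 0, "wx": 0, "wy": 0, "wz": 0, "fingers": -0.9},
], force=30)

```text
clock: 26.42
tool_pos: [0.4907, -0.1767, 0.1664]
eef_rot: [0.789, -0.615, 0.005, -0.004]
contact_force: [-0.2, 0.2, 0.1]
opening: 0.058
```

```bash
python3 - <<'E'
from h import *
where()
E
```

```text
t=26.43 G [ 0.4905 -0.1767  0.1854] phi -165.9 p 89.2 tool z [ 0.01  0.   -1.  ] q [ 0.1   0.62  0.27  1.95 -0.29  0.6  -0.77] F [-0.2  0.2  0.1] open 0.058
```

```bash
python3 - <<'E'
from h import *
from plant import *
p,d=snapshot("side");q,_=snapshot("wrist")
c=cv2.resize(p[190:290,230:370],(560,400),interpolation=cv2.INTER_CUBIC)
cv2.imwrite("pics/k.png",np.hstack([c,cv2.resize(q,(533,400))])[:,:,::-1][:, :1093])
im=cv2.imread("pics/k.png");cv2.imwrite("pics/k.png",cv2.resize(im,(800,293)))
E
```

```text
(no output)
```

View pics/k.png

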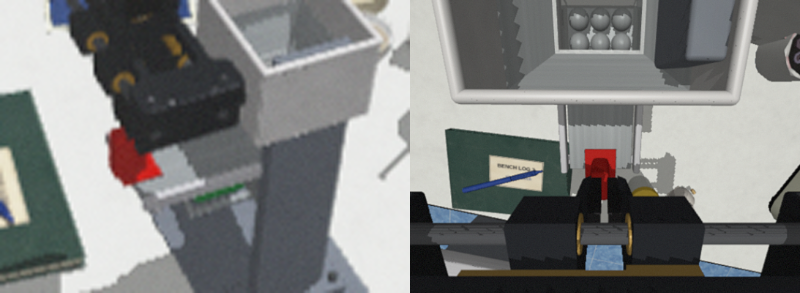

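```bash
python3 - <<'E'
from h import *
from plant import *
yd=np.array([.9694,.2453,0]);xd=np.array([.2453,-.9694,0]);o=np.array([.6005,-.146,0])
where();s=get_state();G=s["tool_pos"]-[0,0,-.019];print("G in disp",[(G-o)@xd,(G-o)@yd])
for n in("wrist","side","top"):
    m=camera_model(n);p,d=snapshot(n);W=cloud(d,m["camera_matrix"],m["world_from_camera"]);hsv=cv2.cvtColor(p,cv2.COLOR_RGB2HSV).astype(int)
    r=((hsv[...,0]<8)|(hsv[...,0]>172))&(hsv[...,1]>140)&(abs(W[...,2]-.18)<.04)&(np.hypot(W[...,0]-.487,W[...,1]+.175)<.08)
    P=W[r]-o;print(n,r.sum());D=np.c_[P@xd,P@yd,W[r][:,2]]
    for a in(.14,.155,.17,.18,.186):
        q=D[(D[:,2]>a)&(D[:,2]<a+.012)]
        if len(q)>4:print(a,len(q),np.round(q.min(0),3),np.round(q.max(0),3))
E
```

```text
t=26.52 G [ 0.4904 -0.1767  0.1853] phi -165.9 p 89.2 tool z [ 0.01  0.   -1.  ] q [ 0.1   0.62  0.27  1.95 -0.29  0.6  -0.77] F [-0.7  0.5 -0.3] open 0.047
G in disp [np.float64(0.0028370521115401934), np.float64(-0.11399010610451317)]
wrist 2079
0.155 1114 [-0.015 -0.125  0.155] [ 0.014 -0.097  0.167]
0.17 185 [-0.009 -0.109  0.17 ] [ 0.007 -0.104  0.182]
0.18 331 [-0.008 -0.129  0.18 ] [ 0.007 -0.104  0.192]
0.186 531 [-0.008 -0.129  0.186] [ 0.007 -0.104  0.195]
side 189
0.14 9 [-0.006 -0.124  0.15 ] [ 0.012 -0.098  0.152]
0.155 46 [ 0.    -0.131  0.155] [ 0.01  -0.105  0.167]
0.17 30 [ 0.001 -0.132  0.171] [ 0.01  -0.109  0.181]
0.18 49 [-0.006 -0.131  0.18 ] [ 0.01  -0.118  0.192]
0.186 33 [-0.006 -0.131  0.186] [ 0.01  -0.119  0.193]
top 0
```

```bash
python3 - <<'E'
from h import *
from plant import *
m=camera_model("wrist");p,d=snapshot("wrist");W=cloud(d,m["camera_matrix"],m["world_from_camera"])
yd=np.array([.9694,.2453,0]);xd=np.array([.2453,-.9694,0]);o=np.array([.6005,-.146,0])
X=(W-o)@xd;Y=(W-o)@yd;Z=W[...,2]
hsv=cv2.cvtColor(p,cv2.COLOR_RGB2HSV).astype(int);r=((hsv[...,0]<8)|(hsv[...,0]>172))&(hsv[...,1]>140)
for v in range(200,330,8):
    print(v,' '.join("%s%d/%d/%d"%('R' if r[v,u] else '',X[v,u]*1e3,Y[v,u]*1e3,Z[v,u]*1e3) for u in range(225,320,8)))
cv2.imwrite("pics/k2.png",cv2.resize(p[180:340,180:370],None,fx=4,fy=3.7,interpolation=cv2.INTER_NEAREST)[:,:,::-1])
E
```

```text
200 -32/-88/150 -26/-88/153 -21/-88/153 -16/-88/153 -10/-88/153 -5/-88/154 0/-88/153 4/-88/152 10/-87/154 15/-88/153 20/-88/153 25/-88/154
208 -32/-94/151 -26/-93/153 -21/-93/154 -16/-93/153 -11/-93/153 -5/-93/153 0/-93/153 4/-93/153 10/-93/154 15/-93/153 20/-93/153 26/-93/152
216 -32/-99/153 -27/-99/152 -21/-98/154 -16/-99/153 R-10/-98/156 R-5/-98/155 R0/-98/155 R4/-98/156 R10/-98/156 15/-99/153 20/-99/153 26/-99/152
224 -32/-104/154 -27/-104/155 -21/-104/154 -16/-105/152 R-11/-104/155 R-5/-104/155 R0/-104/155 R4/-104/155 R10/-104/155 15/-104/153 21/-105/153 26/-105/152
232 -32/-109/155 -27/-110/153 -22/-110/153 -16/-110/153 R-11/-109/156 R-5/-104/169 R0/-104/169 R4/-104/168 R10/-109/156 15/-111/152 21/-110/153 26/-110/153
240 -32/-114/157 -27/-116/154 -22/-117/152 -17/-116/153 R-11/-115/155 R-4/-104/182 R0/-104/182 R4/-105/181 R10/-115/156 15/-116/153 21/-116/154 26/-116/153
248 -60/-183/13 -52/-189/0 -43/-189/0 -33/-189/0 R-11/-121/155 R-4/-106/190 R0/-105/191 R4/-105/192 R10/-121/155 26/-189/0 35/-189/1 45/-189/0
256 -60/-193/14 -53/-200/0 -43/-200/0 -11/-103/206 -7/-103/206 -3/-
[... 628 characters left out ...]
4/-104/236 12/-82/272
296 -10/-81/278 -8/-82/276 -6/-81/277 -8/-104/241 -5/-105/239 -2/-105/239 0/-117/220 6/-257/0 7/-105/239 10/-105/239 13/-103/242 12/-84/272
304 -9/-80/282 -8/-82/280 -6/-82/279 -8/-104/247 -5/-105/245 -2/-106/244 0/-108/240 6/-269/0 7/-105/244 10/-106/244 13/-104/247 12/-86/273
312 -9/-81/284 -7/-81/284 -6/-85/279 -7/-104/251 -5/-109/244 -2/-109/244 0/-110/242 6/-281/1 7/-109/244 10/-109/244 12/-105/250 12/-85/278
320 -9/-81/287 -7/-81/287 -6/-85/282 -4/-88/277 -2/-88/277 0/-89/276 1/-88/278 3/-88/278 5/-88/277 8/-89/277 10/-88/277 11/-86/280
328 -9/-82/288 -7/-83/287 -6/-86/283 -4/-89/280 -2/-89/279 0/-89/279 1/-88/281 3/-89/280 5/-89/280 7/-88/280 9/-89/280 11/-87/282
```

View pics/k2.png

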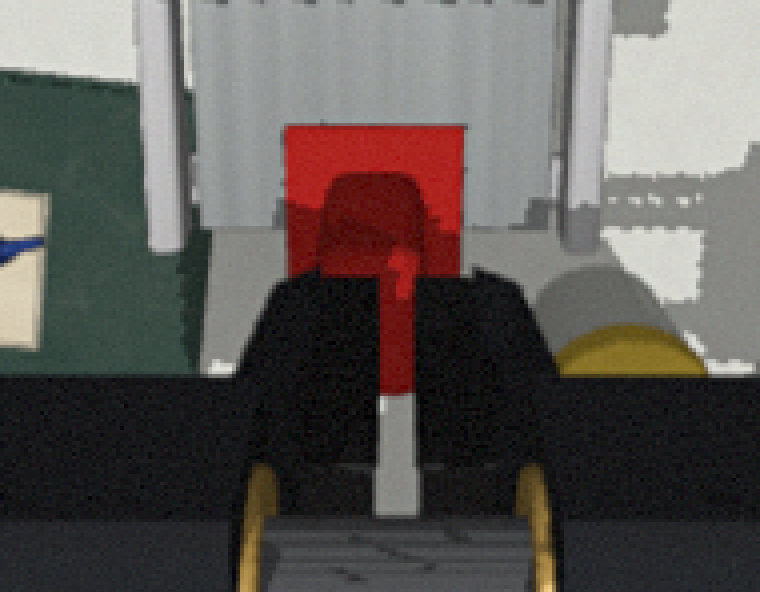

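The picture shows the closed fingertips ending just above the knob's top, with red visible below and between them. The depth puts the tips near z≈0.20 while the reported TCP says 0.166. I'll open the fingers and measure where the tips really are before going lower.

Emit:
apply_moves([
  {"x": 0, "y": 0, "z": 0, "wx": 0, "wy": 0, "wz": 0, "fingers": -0.2},
  {"x": 0, "y": 0, "z": 0, "wx": 0, "wy": 0, "wz": 0, "fingers": -0.2},
  {"x": 0, "y": 0, "z": 0, "wx": 0, "wy": 0, "wz": 0, "fingers": -0.2},
])

```text
clock: 27.1
tool_pos: [0.4905, -0.1767, 0.1661]
eef_rot: [0.789, -0.615, 0.005, -0.004]
contact_force: [0.7, -0.4, -0.7]
opening: 0.37
```

```bash
python3 - <<'E'
from h import *
from plant import *
where();s=get_state();R=Ro.from_quat(s["eef_rot"]).as_matrix()
m=camera_model("wrist");p,d=snapshot("wrist");W=cloud(d,m["camera_matrix"],m["world_from_camera"])
L=(W-s["tool_pos"])@R*1e3   # tool frame, mm
dark=(p.max(-1)<45)&np.isfinite(L[...,2])&(abs(L[...,1])<40)&(L[...,2]>-60)&(L[...,2]<30)&(abs(L[...,0])<60)
P=L[dark];print(len(P),"tip z max pct",np.percentile(P[:,2],[90,97,99,99.8]))
for sgn in(-1,1):
    q=P[np.sign(P[:,0])==sgn]
    for a in range(-60,20,6):
        k=q[(q[:,2]>a)&(q[:,2]<=a+6)]
        if len(k)>3:print(sgn,a,len(k),np.round(k.min(0)),np.round(k.max(0)))
print("cam in tool frame",(m["world_from_camera"][:3,3]-s["tool_pos"])@R)
E
```

```text
t=27.10 G [ 0.4903 -0.1767  0.1851] phi -165.9 p 89.3 tool z [ 0.01  0.   -1.  ] q [ 0.1   0.62  0.27  1.95 -0.29  0.6  -0.77] F [ 0.7 -0.4 -0.7] open 0.370
1952 tip z max pct [-38.81666356 -36.15573554 -34.89150283 -34.24822101]
-1 -60 341 [-30. -12. -60.] [-16.   9. -54.]
-1 -54 260 [-30. -11. -54.] [-16.   8. -48.]
-1 -48 194 [-29. -11. -48.] [-16.   7. -42.]
-1 -42 167 [-28. -11. -42.] [-16.   8. -36.]
-1 -36 35 [-26. -11. -36.] [-16.   1. -33.]
1 -60 324 [ 16. -11. -60.] [ 31.   8. -54.]
1 -54 263 [ 16. -11. -54.] [ 30.   8. -48.]
1 -48 198 [ 16. -11. -48.] [ 30.   7. -42.]
1 -42 152 [ 16. -11. -42.] [ 29.   7. -36.]
1 -36 18 [ 17. -11. -36.] [ 25.   5. -34.]
cam in tool frame [ 0.00066614 -0.07890862 -0.17991462]
```

Both fingertips sit about 34 mm short of the reported TCP, which explains both the miss and the shallow look of the cup grip. From here I allow for that offset: another 36 mm down, with a force check.

Emit:
apply_moves([
  {"x": -0.004, "y": 0.0035, "z": 0, "wx": 0, "wy": 0, "wz": 0, "fingers": -0.2},
  {"x": 0, "y": 0, "z": 0.015, "wx": 0, "wy": 0, "wz": 0, "fingers": -0.2},
  {"x": 0, "y": 0, "z": 0.014, "wx": 0, "wy": 0, "wz": 0, "fingers": -0.2},
  {"x": 0, "y": 0, "z": 0.01, "wx": 0, "wy": 0, "wz": 0, "fingers": -0.2},
  {"x": 0, "y": 0, "z": 0, "wx": 0, "wy": 0, "wz": 0, "fingers": -0.2},
])

```text
clock: 27.78
tool_pos: [0.4867, -0.1738, 0.132]
eef_rot: [0.789, -0.615, 0.004, -0.004]
contact_force: [0.5, -0.3, 0.6]
opening: 0.4
```

```bash
python3 - <<'E'
from h import *
where()
import plant
yd=np.array([.9694,.2453,0]);xd=np.array([.2453,-.9694,0]);o=np.array([.6005,-.146,0]);s=plant.get_state()
R=Ro.from_quat(s["eef_rot"]).as_matrix();q=s["tool_pos"]-.034*R[:,2]-o;print("true tip disp",q@xd,q@yd,q[2])
E
```

```text
t=27.77 G [ 0.4865 -0.1738  0.151 ] phi -165.9 p 89.3 tool z [ 0.01  0.   -1.  ] q [ 0.11  0.67  0.23  1.99 -0.31  0.5  -0.76] F [ 0.5 -0.3  0.6] open 0.400
true tip disp -0.0010548922477963789 -0.11753979723363701 0.1659956924006869
```

Centred on the knob with the tips at 0.166. Close on it.

Emit:
apply_moves([
  {"x": 0, "y": 0, "z": 0, "wx": 0, "wy": 0, "wz": 0, "fingers": -0.9},
  {"x": 0, "y": 0, "z": 0, "wx": 0, "wy": 0, "wz": 0, "fingers": -0.9},
  {"x": 0, "y": 0, "z": 0, "wx": 0, "wy": 0, "wz": 0, "fingers": -0.9},
  {"x": 0, "y": 0, "z": 0, "wx": 0, "wy": 0, "wz": 0, "fingers": -0.9},
], force=30)

```text
clock: 28.28
tool_pos: [0.4869, -0.1739, 0.1321]
eef_rot: [0.788, -0.615, 0.004, -0.004]
contact_force: [0.0, -0.1, -2.7]
opening: 0.181
```

Gripped (opening 0.181 = 16 mm). Pull along -y_d, which is tool +y.

Emit:
apply_moves([
  {"x": 0, "y": 0.012, "z": 0, "wx": 0, "wy": 0, "wz": 0, "fingers": -0.9},
  {"x": 0, "y": 0.012, "z": 0, "wx": 0, "wy": 0, "wz": 0, "fingers": -0.9},
  {"x": 0, "y": 0.012, "z": 0, "wx": 0, "wy": 0, "wz": 0, "fingers": -0.9},
  {"x": 0, "y": 0.012, "z": 0, "wx": 0, "wy": 0, "wz": 0, "fingers": -0.9},
  {"x": 0, "y": 0.01, "z": 0, "wx": 0, "wy": 0, "wz": 0, "fingers": -0.9},
  {"x": 0, "y": 0, "z": 0, "wx": 0, "wy": 0, "wz": 0, "fingers": -0.9},
])

```text
clock: 29.02
tool_pos: [0.4395, -0.1855, 0.1321]
eef_rot: [0.788, -0.615, 0.005, -0.005]
contact_force: [1.0, 0.2, -2.7]
opening: 0.178
```

```bash
python3 - <<'E'
from h import *
where()
import plant
yd=np.array([.9694,.2453,0]);xd=np.array([.2453,-.9694,0]);o=np.array([.6005,-.146,0]);s=plant.get_state()
R=Ro.from_quat(s["eef_rot"]).as_matrix();q=s["tool_pos"]-.034*R[:,2]-o;print("true tip disp",q@xd,q@yd,q[2])
E
```

```text
t=29.02 G [ 0.4393 -0.1855  0.1511] phi -165.9 p 89.2 tool z [ 0.01  0.   -1.  ] q [ 0.18  0.63  0.2   2.1  -0.31  0.42 -0.7 ] F [ 1.   0.2 -2.7] open 0.178
true tip disp -0.0012746402998884965 -0.16621732785374205 0.16607271777299315
```

Emit:
apply_moves([
  {"x": 0, "y": 0.003, "z": 0, "wx": 0, "wy": 0, "wz": 0, "fingers": -0.9},
  {"x": 0, "y": 0.002, "z": 0, "wx": 0, "wy": 0, "wz": 0, "fingers": -0.9},
  {"x": 0, "y": 0, "z": 0, "wx": 0, "wy": 0, "wz": 0, "fingers": -0.9},
  {"x": 0, "y": 0, "z": 0, "wx": 0, "wy": 0, "wz": 0, "fingers": -0.9},
  {"x": 0, "y": 0, "z": 0, "wx": 0, "wy": 0, "wz": 0, "fingers": -0.9},
  {"x": 0, "y": 0, "z": 0, "wx": 0, "wy": 0, "wz": 0, "fingers": -0.9},
])

```text
clock: 29.78
tool_pos: [0.4398, -0.1855, 0.1321]
eef_rot: [0.789, -0.614, 0.007, -0.007]
contact_force: [1.8, 1.0, -1.6]
opening: 0.178
```

```bash
python3 - <<'E'
from h import *
from plant import *
where();s=get_state()
yd=np.array([.9694,.2453,0]);xd=np.array([.2453,-.9694,0]);o=np.array([.6005,-.146,0])
R=Ro.from_quat(s["eef_rot"]).as_matrix();q=s["tool_pos"]-.034*R[:,2]-o;print("disp",q@xd,q@yd,q[2])
p,d=snapshot("wrist");t,_=snapshot("top")
a=cv2.resize(p[0:200],(800,286));b=cv2.resize(t[150:240,240:380],(467,300),interpolation=cv2.INTER_CUBIC)
c=np.zeros((586,800,3),np.uint8);c[:286]=a;c[286:586,:467]=b
cv2.imwrite("pics/o.png",c[:,:,::-1])
E
```

```text
t=29.77 G [ 0.4394 -0.1855  0.1511] phi -165.8 p 88.9 tool z [ 0.02  0.   -1.  ] q [ 0.18  0.63  0.2   2.11 -0.31  0.41 -0.69] F [ 1.8  1.  -1.6] open 0.178
disp -0.0012526003373186378 -0.16618071279043908 0.16606551664171826
```

View pics/o.png

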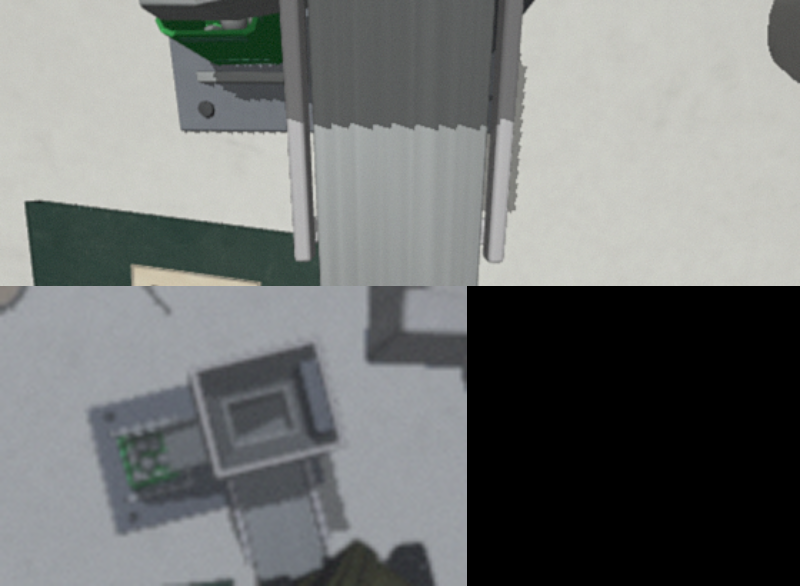

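The throat at (258,415) is now empty and the balls are visible in the green cup at (147,462). I'll pull once more, firmly, to confirm the stop.

Emit:
apply_moves([
  {"x": 0, "y": 0.008, "z": 0, "wx": 0, "wy": 0, "wz": 0, "fingers": -0.9},
  {"x": 0, "y": 0.008, "z": 0, "wx": 0, "wy": 0, "wz": 0, "fingers": -0.9},
])

```text
clock: 30.12
tool_pos: [0.4402, -0.1857, 0.1323]
eef_rot: [0.792, -0.611, 0.016, -0.012]
contact_force: [15.7, 6.5, -13.1]
opening: 0.178
```

```bash
python3 - <<'E'
from h import *
from plant import *
s=get_state();where()
yd=np.array([.9694,.2453,0]);xd=np.array([.2453,-.9694,0]);o=np.array([.6005,-.146,0])
R=Ro.from_quat(s["eef_rot"]).as_matrix();q=s["tool_pos"]-.034*R[:,2]-o;print("disp",q@xd,q@yd,q[2])
E
```

```text
t=30.12 G [ 0.4395 -0.1857  0.1513] phi -165.3 p 87.7 tool z [ 0.04  0.   -1.  ] q [ 0.2   0.62  0.18  2.12 -0.32  0.38 -0.68] F [ 15.7   6.5 -13.1] open 0.178
disp -0.0011655876013632674 -0.16642657425510576 0.1662605981535779
```

It is hard against the stop (17 N, no travel). Push it home.

Emit:
apply_moves([
  {"x": 0, "y": -0.004, "z": 0, "wx": 0, "wy": 0, "wz": 0, "fingers": -0.9},
  {"x": 0, "y": -0.012, "z": 0, "wx": 0, "wy": 0, "wz": 0, "fingers": -0.9},
  {"x": 0, "y": -0.012, "z": 0, "wx": 0, "wy": 0, "wz": 0, "fingers": -0.9},
  {"x": 0, "y": -0.012, "z": 0, "wx": 0, "wy": 0, "wz": 0, "fingers": -0.9},
  {"x": 0, "y": -0.012, "z": 0, "wx": 0, "wy": 0, "wz": 0, "fingers": -0.9},
  {"x": 0, "y": -0.008, "z": 0, "wx": 0, "wy": 0, "wz": 0, "fingers": -0.9},
  {"x": 0, "y": -0.004, "z": 0, "wx": 0, "wy": 0, "wz": 0, "fingers": -0.9},
  {"x": 0, "y": -0.006, "z": 0, "wx": 0, "wy": 0, "wz": 0, "fingers": -0.9},
])

```text
clock: 31.12
tool_pos: [0.4884, -0.1736, 0.1321]
eef_rot: [0.79, -0.613, 0.01, -0.007]
contact_force: [-11.8, -5.2, 4.1]
opening: 0.174
```

```bash
python3 - <<'E'
from h import *
from plant import *
s=get_state();where()
yd=np.array([.9694,.2453,0]);xd=np.array([.2453,-.9694,0]);o=np.array([.6005,-.146,0])
R=Ro.from_quat(s["eef_rot"]).as_matrix();q=s["tool_pos"]-.034*R[:,2]-o;print("disp",q@xd,q@yd,q[2])
E
```

```text
t=31.12 G [ 0.4879 -0.1736  0.1511] phi -165.6 p 88.6 tool z [ 0.02 -0.   -1.  ] q [ 0.12  0.67  0.23  1.99 -0.31  0.49 -0.75] F [-11.8  -5.2   4.1] open 0.174
disp -0.0009370431421472682 -0.11623033111446408 0.1661225550492703
```

Against the home stop (13 N, 50 mm of travel). Release and withdraw upward.

Emit:
apply_moves([
  {"x": 0, "y": 0, "z": 0, "wx": 0, "wy": 0, "wz": 0, "fingers": -0.2},
  {"x": 0, "y": 0, "z": 0, "wx": 0, "wy": 0, "wz": 0, "fingers": 0.0},
  {"x": 0, "y": 0, "z": 0, "wx": 0, "wy": 0, "wz": 0, "fingers": 0.0},
  {"x": 0, "y": 0, "z": -0.03, "wx": 0, "wy": 0, "wz": 0, "fingers": 0.0},
  {"x": 0, "y": 0, "z": -0.06, "wx": 0, "wy": 0, "wz": 0, "fingers": 0.0},
  {"x": 0, "y": 0.03, "z": -0.06, "wx": 0, "wy": 0, "wz": 0, "fingers": 0.0},
  {"x": 0, "y": 0.04, "z": -0.05, "wx": 0, "wy": 0, "wz": 0, "fingers": 0.0},
  {"x": 0, "y": 0, "z": 0, "wx": 0, "wy": 0, "wz": 0, "fingers": 0.0},
])

```text
clock: 32.12
tool_pos: [0.4346, -0.1861, 0.2978]
eef_rot: [0.792, -0.61, 0.014, -0.011]
contact_force: [-0.2, 0.3, -0.1]
opening: 0.501
```

```bash
python3 - <<'E'
from h import *
from plant import *
where()
yd=np.array([.9694,.2453,0]);xd=np.array([.2453,-.9694,0]);o=np.array([.6005,-.146,0])
out={}
for n in("top","side"):
    m=camera_model(n);p,d=snapshot(n);out[n]=p
    W=cloud(d,m["camera_matrix"],m["world_from_camera"]);hsv=cv2.cvtColor(p,cv2.COLOR_RGB2HSV).astype(int);x,y,z=np.moveaxis(W,-1,0)
    r=((hsv[...,0]<8)|(hsv[...,0]>172))&(hsv[...,1]>150)&(z>.18)&(np.hypot(x-.487,y+.175)<.1)
    P=W[r]-o;print(n,"knob top",r.sum(),np.median(P@xd) if r.any() else 0,np.median(P@yd) if r.any() else 0)
    Y=(abs(hsv[...,0]-26)<6)&(hsv[...,1]>150)&(z>.04)&(np.hypot(x-.408,y+.262)<.06);print(" yellow",Y.sum(),np.median(W[Y],0))
    p0=np.load(n+"0.npz")["p"]; df=cv2.absdiff(p,p0).max(-1)>60; print(" changed px near timer/counter:", [int(df[160:182,175:200].sum()),int(df[245:262,362:380].sum())] if n=="top" else "")
a=cv2.resize(out["top"][140:280,170:390],(800,509),interpolation=cv2.INTER_CUBIC)
cv2.imwrite("pics/f.png",a[:,:,::-1])
E
```

```text
t=32.12 G [ 0.4339 -0.1861  0.3167] phi -165.2 p 87.9 tool z [ 0.04 -0.   -1.  ] q [ 0.07  0.37  0.36  1.92 -0.19  0.85 -0.79] F [-0.2  0.3 -0.1] open 0.501
top knob top 36 -0.0021871635165285636 -0.11661745040469147
 yellow 0 [nan nan nan]
 changed px near timer/counter: [0, 223]
side knob top 92 0.004900919050061245 -0.11950874261945359
 yellow 376 [ 0.40845986 -0.2666357   0.0579858 ]
 changed px near timer/counter:
  return _methods._mean(a, axis=axis, dtype=dtype,
  ret = um.true_divide(
```

View pics/f.png

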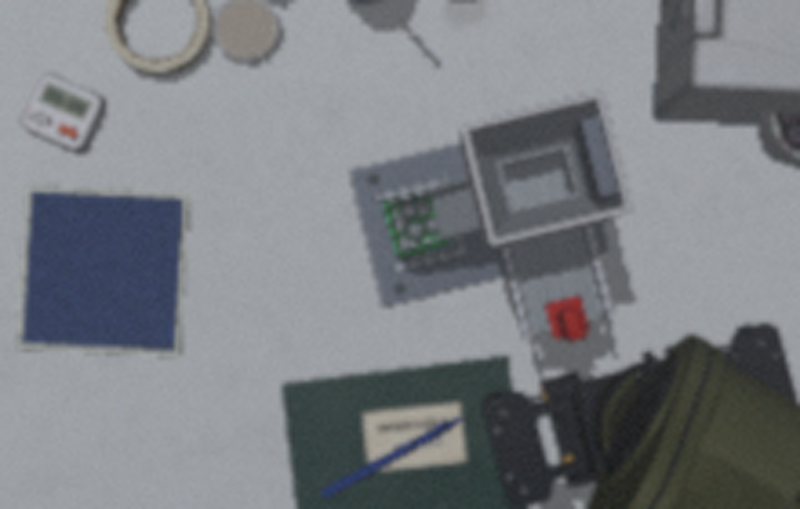

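The final view shows the shutter home, with the knob at (567,318) and a bare plate in the throat. The cup stands in the seat with balls in it at (410,225), and there are no loose balls in view. The timer is unchanged, and by the side camera so is the yellow cup. Handing in.

```bash
python3 -c "
from plant import *
print(finish_job())"
```

```text
the job is handed in; nothing more can be done
None
```

I turned the cup right way up in two 90° grasps and stood it in the seat. I then pulled the shutter open until it hit its stop, let the balls run out, and pushed it home. The job was handed in at about 32 s of the 72 s allowed.

**What the last checks showed**
- **Cup:** before the balls ran, the wrist camera put it about 1 mm off the seat middle with its rim near 66 mm. In the last top view it was still in the seat with balls inside.
- **Shutter:** it moved 50 mm between firm stops, at about 17 N open and 13 N home. The knob ended at -117 to -120 mm, against 118 mm expected along -y.
- **Balls:** the throat and the visible part of the chute were empty, and no loose balls showed on the worktop.
- **Bystanders:** the side camera found the yellow cup where it started, and the timer's patch of the top picture was unchanged.

**What failed or disagreed**
- **Fingertip offset:** the first grasp on the knob closed on air. The wrist depth showed the real fingertips about 34 mm short of the reported tool position, so I allowed for that on the retry. The cup had therefore been gripped shallower than planned, but it held.
- **Not checked:** I did not count the six balls one by one. The arm hid the tally counter in the final top view, so I could not confirm it, though the planned moves kept well clear of it.

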